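Read both faces of a coffee sample cell, then hang it beside the control

TASK

Take the coffee sample cell out of its blue dock and press its yellow face flat and centred on the meter's orange sprung ring until the ring is pushed fully in, gently, holding it there for about a second; then turn the cell round and do the same with its green face. Then hang the cell by its handle loop on the hook rod, between the white control cell and the rod's tip, without dislodging the control cell, and let go; leave the bottle and the dish where they stand.

Things in the scene. Friction and masses are not known exactly. Their poses are not given: they have to be found in the camera images.
- cell: Loose sample cell, about 0.25 kg: aluminium slab 24 mm thick (x), 80 wide (y), 70 tall (z), yellow window on +x, green on -x. Above it a loop opening through x, 30 wide, 28 tall (z 70-98), then a black grip bar 20 thick (x), 44 wide (y), z 98-140. Origin: centre of the underside, z up. Starts standing in the dock with 2 mm play. Pressed on the meter with over 25 N it cracks.
- yellow_face (a point): centre of the cell's yellow window, on the slab's +x face, 35 mm above the cell's underside
- green_face (a point): centre of the cell's green window, on the slab's -x face, 35 mm above the cell's underside
- cell_loop (a point): middle of the underside of the cell's grip bar (top of its loop opening), 98 mm above the cell's underside; this surface rests on the rod when hung
- dock: Fixed blue dock, an open tray 40 x 96 x 20 mm (x, y, z) with 6 mm walls and floor in which the cell stands; origin at the centre of its underside. Lift the cell straight up by 20 mm or more to clear it.
- meter: Fixed bench colour meter, white and grey, 200 x 150 mm footprint, 143 mm tall; origin at the centre of its underside, its slanted measuring port looks to its own +x and upward.
- port: The meter's slanted port panel, 105 x 130 mm, fixed. Origin: centre of its face; z points straight out (35 degrees above level), x down the slope, y level across. With a cell's face flat on the ring and its top up the slope (port -x), a tool holding its bar leans 35 degrees from vertical. The panel ends 53 mm up the slope from the origin.
- hook: Fixed hook stand: base plate 120 x 140 x 12 mm, post of 8 mm radius, 175 mm tall; origin at the post's foot, z up. A level steel rod, 8 mm thick, top 150 mm above the table, runs from the post along the stand's -x and ends 154 mm out in a small upturned tip rising to 156 mm. A loop goes on by passing over the tip along the stand's +x.
- control: The white control cell, loose, same shape as the sample cell with white windows, hanging on the rod near the post, its middle about 34 mm from the post axis. It must stay hanging there.
- control_loop (a point): middle of the underside of the control cell's grip bar, resting on the rod
- bottle: White bottle with a red cap, 60 mm diameter, 140 mm tall, loose; origin at the centre of its underside. Bystander.
- dish: Shallow round steel weighing dish, 72 mm diameter, 25 mm tall, loose, empty; origin at the centre of its underside. Bystander.
- ring_axis (a point): Fixed point on the port's axis (port z), 20 mm out from the panel. The flat orange ring (48 mm across) is centred on this axis; its free face stands 0 to 10 mm beyond this point, differing each time as its collar is set by hand, so feel for it. Sprung: it yields straight in by 8 mm, from 2.4 N at first touch to 5.6 N at its hard stop.
- cell_grip (a point): Middle of the cell's grip bar where to hold it (126 mm above the cell's underside): pinch the bar's +x and -x sides, 20 mm apart; held here, fingertips stay clear of the loop.

How it is judged:
By the outcome, as a careful person would: the job done as asked, in the order asked, and still so for the second after the job is handed in, with the robot touching nothing.
It also fails if it takes over 72 s, if anything falls off the work surface, if the arm or the gripper's body presses on something with over 40 N, if the wrist force passes 120 N, or if a joint passes its speed limit or range.

ROBOT

A 7-joint arm with a two-finger parallel gripper is mounted at the origin on the work surface. World frame = base frame: x ahead of the robot, y to its left, z up, the work surface at z = 0. Lengths are in m, angles in rad, forces in N, time in s.
With the tool pointing down it reaches from about 0.425 to 1.025 m from the base axis. Payload 3.6 kg.
Tool frame: the origin (TCP) lies on the centre line of the jaws, within the pads' length; the fingertips stand robot.tips_ahead ahead of it and the grasp point (between the pads) is the TCP (robot.tips_ahead is the distance from the TCP to the fingertips, in m); y points along the fingers, x is the direction in which the jaws open and shut, and the axes are right-handed (so a half turn about y gives the same grasp; the last joint's range is limited). The gripper opens to 85 mm and grips with 20 to 120 N. Pads are 22 mm wide; open, the fingers measure 114 mm over their backs; the gripper's body (76 mm by 85 mm) begins 54 mm behind the grasp point. The pads swing forward as they close: fully open they stand 13 mm farther back than shut.
Start: joints at [-1.3, 0.591, 0.048, 1.609, -0.033, 0.943, -0.034], TCP at [0.258, 0.678, 0.25] pointing down, gripper open.
Joint ranges: [-2.69, 2.69], [-0.47, 2.24], [-1.27, 1.36], [0.19, 2.51], [-1.53, 4.68], [0.08, 2.07], [-3.09, 3.09]. Speed limits (rad/s): [2.57, 2.57, 3.14, 3.14, 3.14, 3.14, 3.14].

INTERFACE

Orientations are given as [roll, pitch, yaw] about the fixed x, y, z axes, in that order (R = Rz(yaw) Ry(pitch) Rx(roll)).
In Python, from rig import readout, viewer, robot gives the robot as it stands.
- The arm moves only by the tool drive_tool, never from a script. Its argument "deltas" is a list of rows, each a list of 7 numbers: the closure, from -1 (fully open) to 1 (shut), so that 0 is half open, then the shift along the tool's x, y, z in cm, then the turn, a rotation vector about the tool's x, y, z in rad. In form: [[claw, x, y, z, rx, ry, rz], ...]. A call has 1 to 8 rows; each row shifts and turns the commanded pose from where the row before left it, along the tool's axes as they then stand; what a row does not reach is not made up. A row lasts 1/8 s, in which the tool goes at most 62.5 mm and 10.7 degrees, less where a joint would pass 70% of its speed; a pose out of reach is approached as far as the arm can. A call with a gripper value outside its range is refused whole. The fingers move at their own pace and stop on an object; the grip force is fixed at half the most. Time passes only in rows, so rows that do not move let the fingers close. It gives the time, the measured TCP pose, the force and the opening at its end, in the units of the state.
- readout.read_state(): the state, without advancing time (a new reading comes with each control period).
- viewer.read_camera(name): name is "scene" or "top"; returns the picture (384x512x3 uint8, red, green, blue); there is no depth.
- viewer.camera_model(name): a dict with "mtx" (3x3 intrinsics, pixels), "rvec" (rotation vector, rad) and "tvec" (3), from world to camera coordinates, as OpenCV has them. Camera axes: x right, y down, z forward; pixel columns grow to the right and rows downward; lengths in m; the calibration is good to about 2 mm. A picture is of the moment at which its call begins. camera_model takes no time and is no camera call.
- robot.finish_job(): hands the job in, once; it reports no verdict.
Trained networks look in the newest picture that a camera, given by its name, has taken for a name from the list of things; names that differ only in an ending like _2 or _b are one class to them, and where a whole thing is asked for, a point or a joint stands for the part that bears it (a point fixed in the world has none). Each returns a list of dicts, best first, with "conf" (0 to 1); they miss things now and then, are a little off and sometimes report something else, mostly with a low value. They report only what shows in the picture. A call takes as long as a camera call.
- viewer.find_in(target, camera): "at" ([column, row] in pixels, amid what is visible of it).
- viewer.trace(target, camera): "pixels" (384x512 bool, what is visible of it) and "at" ([column, row] in pixels, amid what is visible of it).
- viewer.place_of(target, camera): "at" ([column, row] in pixels: a listed point, or the origin of a listed thing).
The state is a dict: "clock": time; "joints": joint angles; "qd": joint speeds; "joint_torque": joint torques, N m; "tcp_pos": TCP position; "eef_rot": TCP orientation; "contact_force": force on the tool from outside, world axes, zero at the start; "ft_torque": the same for the moment, N m; "gripper_width": finger opening in m.
Only numpy, scipy, OpenCV 4.12 (cv2) and the standard library are available. Lean on these libraries where they do the work, as an engineer would, in place of code of your own. Each camera call takes 0.05 s, during which the arm holds its last target. There are 200 camera calls.

## Working session

There is one attempt and no reset: what is moved stays moved. The work goes in short steps, Python scripts to look and compute and a tool call to move; the robot and the scene stay as the last step left them, time stands still between calls to the robot, and variables do not carry over. Pictures are saved under pics/ and viewed, about 8 in all and at most 12, crops included, and the job is handed in when it is done.

Besides the shell and the picture viewer there is one more tool, called after "Request:" by a JSON object that holds its "fn" and its "kwargs", one argument or row to a line. drive_tool: Moves the arm, as the interface text tells. Its arguments: {"type":"object","properties":{"deltas":{"type":"array","items":{"type":"array","items":{"type":"number"}}}},"required":["deltas"]}

```bash
ls; mkdir -p pics
cat > h.py <<'E'
import numpy as np, cv2, json
from scipy.spatial.transform import Rotation as R
from rig import readout, viewer, robot
def cam(n):
    m=viewer.camera_model(n); return np.array(m["mtx"],float),np.array(m["rvec"],float).ravel(),np.array(m["tvec"],float).ravel()
def ray(n,px):
    K,r,t=cam(n); M=cv2.Rodrigues(r)[0]
    d=M.T@np.linalg.inv(K)@np.array([px[0],px[1],1.]); return -M.T@t,d/np.linalg.norm(d)
def tri(p):  # dict cam->px
    A=np.zeros((3,3));b=np.zeros(3);rs=[ray(n,x) for n,x in p.items()]
    for c,d in rs: P=np.eye(3)-np.outer(d,d);A+=P;b+=P@c
    X=np.linalg.solve(A,b); return X,[float(np.linalg.norm((np.eye(3)-np.outer(d,d))@(X-c))*1000) for c,d in rs]
def proj(n,X):
    K,r,t=cam(n); return cv2.projectPoints(np.array(X,float).reshape(-1,3),r,t,K,None)[0].reshape(-1,2)
def snap(n,f,s=1.5):
    im=viewer.read_camera(n); cv2.imwrite(f,cv2.resize(im[:,:,::-1],None,fx=s,fy=s,interpolation=cv2.INTER_CUBIC)); return im
E
python3 - <<'E'
from h import *
for n in("scene","top"):
    snap(n,f"pics/{n}0.png"); c,d=ray(n,(256,192)); print(n,c.round(3),d.round(3),cam(n)[0][0,0])
for k in "cell yellow_face green_face cell_loop cell_grip dock meter port ring_axis hook control control_loop bottle dish".split():
    p={};cf=[]
    for n in("scene","top"):
        r=viewer.place_of(k,n)
        if r: p[n]=r[0]["at"];cf.append((round(r[0]["conf"],2),np.round(r[0]["at"],1).tolist()))
    print(k,cf, *( (tri(p)[0].round(4),np.round(tri(p)[1],1)) if len(p)==2 else ()))
s=readout.read_state();print(s["clock"],s["tcp_pos"],s["eef_rot"],robot.tips_ahead,s["gripper_width"],s["contact_force"])
E
```

```text
pics
scene [ 1.162 -0.241  0.676] [-0.693  0.319 -0.647] 410.5178499886602
top [0.386 0.01  1.241] [ 0.143  0.006 -0.99 ] 472.94495789499365
cell [(0.98, [129.8, 302.4]), (0.79, [360.3, 160.9])] [ 0.648  -0.2623  0.0042] [3.4 3.4]
yellow_face [(0.78, [129.0, 290.5]), (0.64, [362.5, 156.2])] [ 0.6519 -0.2583  0.0445] [2.2 2.2]
green_face [(0.62, [128.9, 286.8]), (0.93, [363.5, 162.7])] [ 0.6367 -0.2595  0.0373] [0.3 0.3]
cell_loop [(0.73, [121.4, 267.0])]
cell_grip [(0.78, [120.0, 255.0]), (0.61, [374.0, 152.2])] [ 0.6424 -0.2606  0.1344] [3.1 3.1]
dock [(0.79, [130.6, 304.9]), (0.56, [364.7, 162.0])] [ 0.6473 -0.2686 -0.0022] [3.2 3.2]
meter [(0.96, [259.8, 227.1]), (0.81, [243.6, 194.1])] [0.5581 0.0499 0.0015] [0.9 0.9]
port [(0.7, [273.1, 213.8]), (0.92, [246.2, 160.0])] [0.6285 0.0427 0.1073] [1.1 1.1]
ring_axis [(0.73, [275.4, 217.4]), (0.69, [248.0, 157.4])] [0.6366 0.0409 0.1048] [3.9 3.9]
hook [(0.9, [386.1, 237.3]), (0.95, [152.9, 139.5])] [0.704  0.2946 0.0076] [1.8 1.8]
control [(0.97, [381.9, 213.2]), (0.65, [149.6, 146.5])] [0.6735 0.2922 0.0559] [0.7 0.7]
control_loop [(0.78, [392.5, 178.7]), (0.55, [143.6, 141.9])] [0.6667 0.2914 0.147 ] [6.2 6.2]
bottle [(0.64, [122.1, 237.1]), (0.85, [359.4, 224.9])] [ 0.4778 -0.2486  0.0142] [0.7 0.7]
dish [(0.76, [332.8, 178.2]), (0.76, [150.5, 234.8])] [ 0.454   0.3037 -0.0105] [7.7 7.7]
1.5 [0.25798794 0.6775654  0.25032453] [-1.57081853e+00 -4.00510607e-05  1.20702626e+00] 0.019 0.0856164619668915 [ 0.0800266   0.76715113 -0.49713949]
```

View pics/scene0.png

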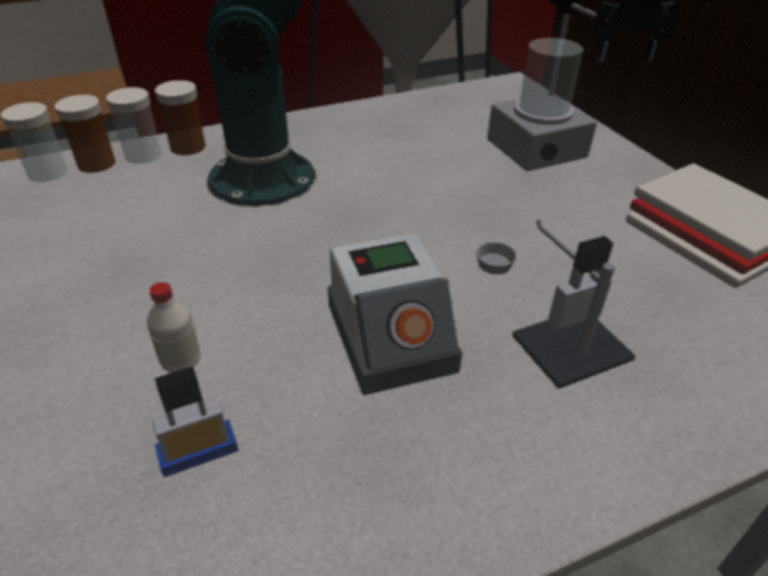

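View pics/top0.png

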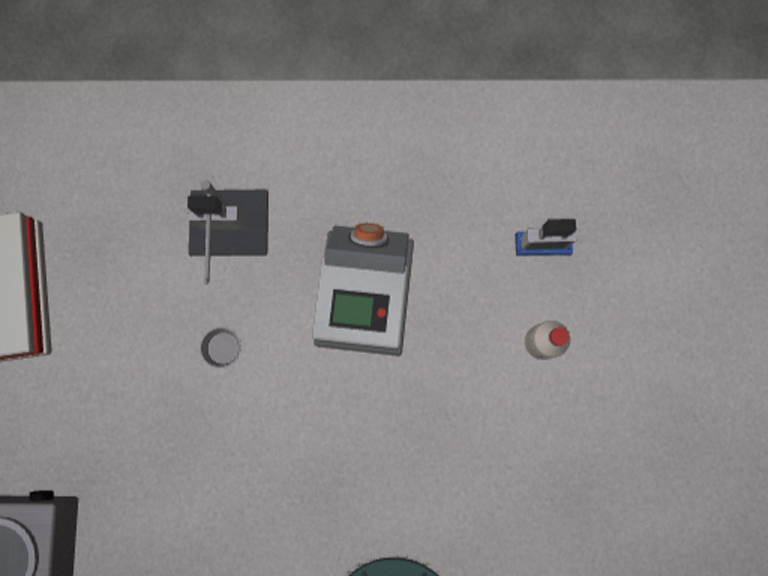

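Scene view: the cell stands in its dock at about (190,430), yellow towards the camera. The meter ring is at (411,325), the control cell at (575,300) and the rod tip at (540,222). In the top view the dock is at (545,242), the ring at (368,233) and the rod runs from (207,281) to the post at (207,187).

```bash
cat >> h.py <<'E'
def box(cx,cy,z0,z1,dx,dy): return np.array([[cx+a*dx/2,cy+b*dy/2,z] for a in(-1,1) for b in(-1,1) for z in(z0,z1)])
CELL=np.vstack([box(0,0,0,.07,.024,.08),box(0,0,.098,.14,.02,.044)])
def hull(n,P,S=4):
    m=np.zeros((384*S//2,512*S//2),np.uint8); h=cv2.convexHull(((proj(n,P)+.5)*S/2).astype(np.float32)); cv2.fillConvexPoly(m,(h*16).round().astype(np.int32),1,shift=4); return m
def fit(parts,masks,x0,z=0):  # parts: list of convex point sets; masks dict cam->bool; union IoU
    from scipy.optimize import minimize
    M={n:cv2.resize(m.astype(np.uint8)*255,None,fx=2,fy=2,interpolation=cv2.INTER_LINEAR)>127 for n,m in masks.items()}
    def cost(p):
        Rz=R.from_euler('z',p[2]).as_matrix();c=0
        for n,m in M.items():
            g=np.zeros_like(m)
            for P in parts: g|=hull(n,P@Rz.T+[p[0],p[1],z])>0
            c+=1-(g&m).sum()/(g|m).sum()
        return c
    best=min((minimize(cost,[x0[0],x0[1],x0[2]+d],method="Nelder-Mead",options=dict(initial_simplex=np.array([[x0[0],x0[1],x0[2]+d]]*4)+np.vstack([np.zeros(3),np.diag([.01,.01,.1])]),xatol=1e-5,fatol=1e-5)) for d in(-.1,0,.1)),key=lambda r:r.fun)
    return best.x,best.fun
E
cat > m.py <<'E'
from h import *
im={n:viewer.read_camera(n) for n in("scene","top")}
def tr(k,n):
    r=viewer.trace(k,n); return r[0]["pixels"] if r else None
T={k:{n:tr(k,n) for n in im} for k in("cell","dock","control","meter","bottle","dish")}
np.savez("masks.npz",**{k+"_"+n:T[k][n] for k in T for n in im if T[k][n] is not None})
legs=[box(0,s*.0185,.07,.098,.02,.007) for s in(-1,1)]
C=[CELL[:8],CELL[8:]]+legs
u={n:T["cell"][n]|T["dock"][n] for n in im}
print("cell+dock",fit([p+[0,0,.006] for p in C]+[box(0,0,0,.02,.04,.096)],u,[.645,-.262,0]))
print("control",fit(C,T["control"],[.67,.292,0],.052))
print("bottle",tri({n:np.argwhere(T["bottle"][n]).mean(0)[::-1] for n in im}))
for n in im:
    h=cv2.cvtColor(im[n],cv2.COLOR_RGB2HSV); o=cv2.inRange(h,(3,120,90),(22,255,255))
    if n=="top":o[:, 300:]=0
    o[:, :200]=0
    o[:140]=0; o[240:]=0
    if n=="scene": o[:180]=0
    cs,_=cv2.findContours(o,cv2.RETR_EXTERNAL,cv2.CHAIN_APPROX_NONE); c=max(cs,key=cv2.contourArea); print(n,"ring",cv2.fitEllipse(c),cv2.boundingRect(c))
    print("meter rect",cv2.minAreaRect(np.argwhere(T["meter"][n])[:,::-1].astype(np.float32)))
t=im["top"];s=im["scene"]
a=np.hstack([cv2.resize(t[110:200,115:205],(400,400),interpolation=cv2.INTER_CUBIC),cv2.resize(t[140:240,205:305][:90,:90],(400,400),interpolation=cv2.INTER_CUBIC)])
cv2.imwrite("pics/c1.png",a[:,:,::-1])
b=np.hstack([cv2.resize(s[135:255,335:455][:110,:110],(400,400),interpolation=cv2.INTER_CUBIC),cv2.resize(s[155:265,213:323],(400,400),interpolation=cv2.INTER_CUBIC)])
cv2.imwrite("pics/c2.png",b[:,:,::-1])
E
python3 m.py
```

```text
Traceback (most recent call last):
  File "m.py", line 10, in <module>
    print("cell+dock",fit([p+[0,0,.006] for p in C]+[box(0,0,0,.02,.04,.096)],u,[.645,-.262,0]))
                      ~~~^^^^^^^^^^^^^^^^^^^^^^^^^^^^^^^^^^^^^^^^^^^^^^^^^^^^^^^^^^^^^^^^^^^^^^
  File "h.py", line 31, in fit
    best=min((minimize(cost,[x0[0],x0[1],x0[2]+d],method="Nelder-Mead",options=dict(initial_simplex=np.array([[x0[0],x0[1],x0[2]+d]]*4)+np.vstack([np.zeros(3),np.diag([.01,.01,.1])]),xatol=1e-5,fatol=1e-5)) for d in(-.1,0,.1)),key=lambda r:r.fun)
  File "h.py", line 31, in <genexpr>
    best=min((minimize(cost,[x0[0],x0[1],x0[2]+d],method="Nelder-Mead",options=dict(initial_simplex=np.array([[x0[0],x0[1],x0[2]+d]]*4)+np.vstack([np.zeros(3),np.diag([.01,.01,.1])]),xatol=1e-5,fatol=1e-5)) for d in(-.1,0,.1)),key=lambda r:r.fun)
              ~~~~~~~~^^^^^^^^^^^^^^^^^^^^^^^^^^^^^^^^^^^^^^^^^^^^^^^^^^^^^^^^^^^^^^^^^^^^^^^^^^^^^^^^^^^^^^^^^^^^^^^^^^^^^^^^^^^^^^^^^^^^^^^^^^^^^^^^^^^^^^^^^^^^^^^^^^^^^^^^^^^^^^^^^^^^^^^^^^^^^^^^^^^^^^^^
  File "h.py", line 28, in cost
    for P in parts: g|=hull(n,P@Rz.T+[p[0],p[1],z])>0
                       ~~~~^^^^^^^^^^^^^^^^^^^^^^^^
  File "h.py", line 20, in hull
    m=np.zeros((384*S//2,512*S//2),np.uint8); h=cv2.convexHull(((proj(n,P)+.5)*S/2).astype(np.float32)); cv2.fillConvexPoly(m,(h*16).round().astype(np.int32),1,shift=4); return m
                                                                 ~~~~^^^^^
  File "h.py", line 14, in proj
    K,r,t=cam(n); return cv2.projectPoints(np.array(X,float).reshape(-1,3),r,t,K,None)[0].reshape(-1,2)
          ~~~^^^
  File "h.py", line 5, in cam
    m=viewer.camera_model(n); return np.array(m["mtx"],float),np.array(m["rvec"],float).ravel(),np.array(m["tvec"],float).ravel()
ValueError: time passes only in moves, steps and waits
```

```bash
sed -i 's/^def cam(n):/from functools import lru_cache\n@lru_cache(None)\ndef cam(n):/' h.py; python3 m.py
```

```text
cell+dock (array([ 0.64406366, -0.26071829,  0.03231422]), np.float64(0.12737495417941125))
control (array([0.66639986, 0.29821353, 0.00378585]), np.float64(0.46471244051588))
bottle (array([ 0.46932324, -0.25203773,  0.06175501]), [1.1020986176715715, 1.1020986176715495])
scene ring ((276.0591125488281, 216.90403747558594), (20.87701416015625, 22.852039337158203), 176.4705810546875) (266, 206, 22, 23)
meter rect ((261.4440002441406, 208.19200134277344), (100.71251678466797, 82.01898956298828), 79.69515228271484)
top ring ((245.3299560546875, 153.78675842285156), (11.045801162719727, 17.18617820739746), 88.55353546142578) (237, 149, 19, 11)
meter rect ((241.83473205566406, 191.38906860351562), (61.72555160522461, 86.62432861328125), 7.305759906768799)
```

View pics/c1.png

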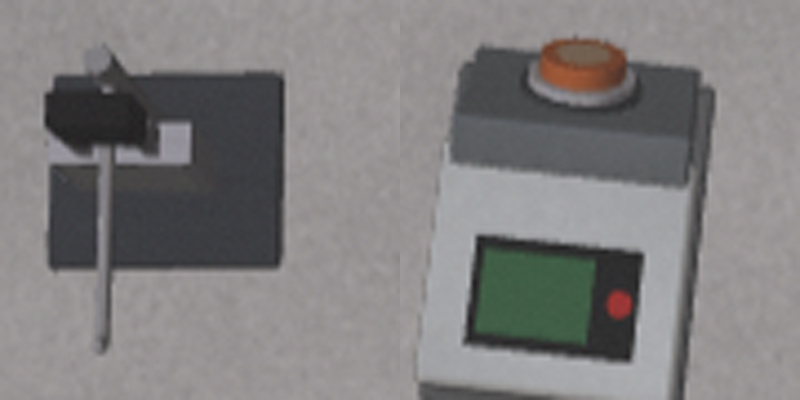

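View pics/c2.png

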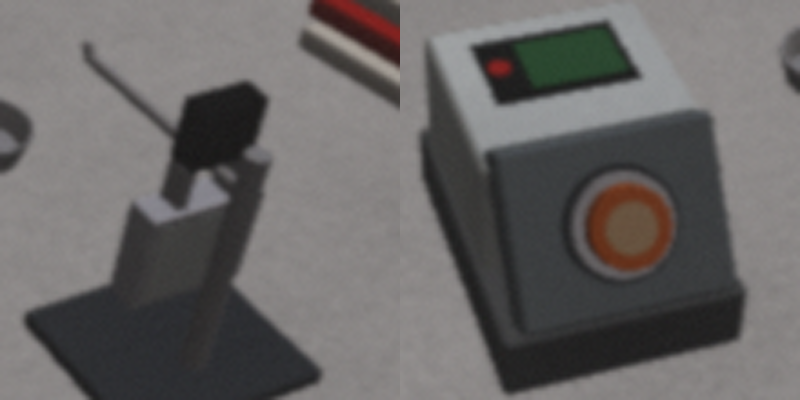

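Crop c1 shows the post top at (100,55), the rod end at (100,350), and the ring face at about (585,55) in the right half. In c2 the rod tip is at (86,47) and the post top at (258,155). The panel corners there are (492,155), (708,112), (735,290) and (525,330), and the ring face centre is (631,227).

```bash
cat > m2.py <<'E'
from h import *
from scipy.optimize import least_squares
def up(x,y,s,ox,oy): return np.array([(x+.5)/s-.5+ox,(y+.5)/s-.5+oy])
S=lambda x,y:up(x-400,y,400/110,213,155)
T=lambda x,y:up(x-400,y,400/90,205,140)
SH=lambda x,y:up(x,y,400/110,335,135); TH=lambda x,y:up(x,y,400/90,115,110)
# port fit; port axes: z=(cos35,0,sin35), y level, x down slope
def axes(yaw):
    c,s=np.cos(np.radians(35)),np.sin(np.radians(35)); z=np.array([c,0,s]);x=np.array([s,0,-c]);y=np.cross(z,x)
    return R.from_euler('z',yaw).as_matrix()@np.c_[x,y,z]
cs=[S(492,155),S(708,112),S(735,290),S(525,330)]
# scene: camera looks toward -x,+y : image left = smaller y
loc=np.array([[-.0525,-.065,0],[-.0525,.065,0],[.0525,.065,0],[.0525,-.065,0]])
tc=[T(695,135),T(460,112)]
def res(p):
    A=axes(p[3]); W=loc@A.T+p[:3]
    ax=p[:3]+A[:,2]*p[4]
    return np.r_[(proj("scene",W)-cs).ravel(),(proj("top",W[:2])-tc).ravel(),(proj("scene",ax)[0]-S(631,227)),(proj("top",ax)[0]-T(585,54))]
r=least_squares(res,[.63,.043,.1,-.1,.025]); print("port",r.x.round(4),"res",r.fun.round(1))
print("ring tri",tri({"scene":S(631,227),"top":T(585,54)}))
for nm,a,b in(("tip",SH(86,45),TH(100,350)),("post top",SH(258,153),TH(99,55))): print(nm,tri({"scene":a,"top":b}))
M=np.load("masks.npz")
for k in("control_scene","control_top","cell_scene","cell_top","dock_scene","dock_top","meter_top"):
    y,x=np.nonzero(M[k]); print(k,x.min(),x.max(),y.min(),y.max(),len(x))
# meter sides in top view
m=M["meter_top"]; ys=np.arange(168,225,4)
L=[[np.nonzero(m[y])[0].min(),y] for y in ys]; Rr=[[np.nonzero(m[y])[0].max(),y] for y in ys]
for l in(L,Rr):
    k,c=np.polyfit([q[1] for q in l],[q[0] for q in l],1); print("slope",k)
a=np.vstack([np.hstack([M["cell_scene"]|M["dock_scene"],M["cell_top"]|M["dock_top"]])])
E
python3 m2.py
```

```text
port [ 0.6303  0.042   0.1037 -0.1036  0.0206] res [-0.8 -0.7  1.1 -1.2  1.4 -0.4 -0.8  2.6  0.7  0.9 -1.2  0.3 -0.5  0.
  0.5 -0.1]
ring tri (array([0.64684506, 0.04147773, 0.11498857]), [0.04191811340558452, 0.04191811340557043])
tip (array([0.54957888, 0.29460755, 0.15326607]), [0.32969217791584265, 0.3296921779159079])
post top (array([0.70231109, 0.29519044, 0.17828111]), [0.7467519485185594, 0.7467519485183317])
control_scene 366 408 157 219 1386
control_top 126 162 132 152 563
cell_scene 102 152 244 307 2081
cell_top 347 383 145 166 616
dock_scene 105 158 281 316 554
dock_top 343 381 155 170 209
meter_top 208 276 148 236 4985
slope -0.1437500000000001
slope -0.12678571428571467
```

```bash
cat >> h.py <<'E'
from scipy.spatial.transform import Slerp
AY=-.1036; PC=np.array([.6303,.042,.1037])
def paxes(yaw=AY):
    c,s=np.cos(np.radians(35)),np.sin(np.radians(35)); z=np.array([c,0,s]);x=np.array([s,0,-c])
    return R.from_euler('z',yaw).as_matrix()@np.c_[x,np.cross(z,x),z]
def down(yaw): return R.from_euler('xyz',[-np.pi/2,0,yaw])
def press(sgn,standoff,yaw=AY,pc=None,lever=.091):
    # sgn +1: green (tool x=+port z). standoff: face distance from panel centre along port z
    A=paxes(yaw); pc=PC if pc is None else pc
    tx=sgn*A[:,2]; ty=A[:,0]; Rm=R.from_matrix(np.c_[tx,ty,np.cross(tx,ty)])
    return pc+A[:,2]*(standoff+.012)-A[:,0]*lever, Rm
def plan(pos,rot,n,claw,start=None,via=None):
    s=readout.read_state(); p0,r0=(np.array(s["tcp_pos"]),R.from_euler('xyz',s["eef_rot"])) if start is None else start
    rv=(r0.inv()*rot).as_rotvec() if via is None else np.array(via)
    print("from",p0.round(4),r0.as_euler('xyz').round(3),"dist",np.linalg.norm(pos-p0).round(4),"ang",np.linalg.norm(rv).round(3),"rotvec",rv.round(3))
    for i in range(n):
        a=r0*R.from_rotvec(rv*i/n); d=a.inv().apply((np.array(pos)-p0)/n)*100
        print([claw]+[float(round(v,2)) for v in d]+[float(round(v,3)) for v in rv/n])
    return pos,rot
E
python3 - <<'E'
from h import *
w=np.array([.50,.20,.27]),down(.62)
a=plan(w[0],w[1],8,-1.); 
b=plan(np.array([.642,-.261,.25]),down(.032),8,-1.,start=a)
print(readout.read_state()["joints"])
E
```

```text
from [0.2579 0.6776 0.2503] [-1.571 -0.     1.207] dist 0.5358 ang 0.587 rotvec [0.    0.587 0.   ]
[-1.0, -4.5, -0.25, -4.95, 0.0, 0.073, 0.0]
[-1.0, -4.13, -0.25, -5.27, 0.0, 0.073, 0.0]
[-1.0, -3.73, -0.25, -5.56, 0.0, 0.073, 0.0]
[-1.0, -3.31, -0.25, -5.82, 0.0, 0.073, 0.0]
[-1.0, -2.88, -0.25, -6.04, 0.0, 0.073, 0.0]
[-1.0, -2.43, -0.25, -6.24, 0.0, 0.073, 0.0]
[-1.0, -1.96, -0.25, -6.4, 0.0, 0.073, 0.0]
[-1.0, -1.49, -0.25, -6.52, 0.0, 0.073, 0.0]
from [0.5  0.2  0.27] [-1.571  0.     0.62 ] dist 0.4828 ang 0.588 rotvec [ 0.     0.588 -0.   ]
[-1.0, -1.9, 0.25, -5.72, 0.0, 0.074, -0.0]
[-1.0, -1.48, 0.25, -5.85, 0.0, 0.074, -0.0]
[-1.0, -1.05, 0.25, -5.94, 0.0, 0.074, -0.0]
[-1.0, -0.61, 0.25, -6.0, 0.0, 0.074, -0.0]
[-1.0, -0.16, 0.25, -6.03, 0.0, 0.074, -0.0]
[-1.0, 0.28, 0.25, -6.02, 0.0, 0.074, -0.0]
[-1.0, 0.72, 0.25, -5.99, 0.0, 0.074, -0.0]
[-1.0, 1.16, 0.25, -5.92, 0.0, 0.074, -0.0]
[-1.30053054  0.5911883   0.04840328  1.60852193 -0.03331399  0.94267743
 -0.03367659]
```

Request:
{"fn": "drive_tool", "kwargs": {
  "deltas": [
    [-1,-4.2,-0.2,-4.6,0,0.073,0],
    [-1,-4.0,-0.25,-4.9,0,0.073,0],
    [-1,-3.6,-0.25,-5.1,0,0.073,0],
    [-1,-3.2,-0.25,-5.3,0,0.073,0],
    [-1,-2.8,-0.25,-5.5,0,0.073,0],
    [-1,-2.4,-0.25,-5.7,0,0.073,0],
    [-1,-2.0,-0.25,-5.8,0,0.073,0],
    [-1,-1.5,-0.25,-5.9,0,0.073,0]
  ]
}}

```text
clock: 3.9
tcp_pos: [0.4729, 0.2297, 0.2703]
eef_rot: [-1.571, -0.001, 0.621]
contact_force: [1.1, 0.1, 0.6]
gripper_width: 0.0854
```

Run:
```python
from h import *
plan(np.array([.642,-.261,.25]),down(.032),8,-1.)
print(readout.read_state()["joints"].round(3))
```

```text
from [0.4729 0.2297 0.2703] [-1.571e+00 -1.000e-03  6.210e-01] dist 0.5194 ang 0.589 rotvec [-0.     0.589  0.001]
[-1.0, -1.85, 0.25, -6.22, -0.0, 0.074, 0.0]
[-1.0, -1.39, 0.25, -6.34, -0.0, 0.074, 0.0]
[-1.0, -0.92, 0.25, -6.42, -0.0, 0.074, 0.0]
[-1.0, -0.44, 0.25, -6.47, -0.0, 0.074, 0.0]
[-1.0, 0.04, 0.25, -6.49, -0.0, 0.074, 0.0]
[-1.0, 0.51, 0.25, -6.47, -0.0, 0.074, 0.0]
[-1.0, 0.99, 0.25, -6.41, -0.0, 0.074, 0.0]
[-1.0, 1.46, 0.25, -6.32, -0.0, 0.074, 0.0]
[-0.748  0.323  0.267  2.045 -0.119  0.786  0.21 ]
```

Request:
{"fn": "drive_tool", "kwargs": {
  "deltas": [
    [-1,-1.8,0.2,-5.8,0,0.074,0],
    [-1,-1.4,0.2,-5.9,0,0.074,0],
    [-1,-0.9,0.2,-6.0,0,0.074,0],
    [-1,-0.4,0.2,-6.1,0,0.074,0],
    [-1,0,0.2,-6.1,0,0.074,0],
    [-1,0.5,0.2,-6.1,0,0.074,0],
    [-1,1.0,0.2,-6.0,0,0.074,0],
    [-1,1.5,0.2,-5.8,0,0.072,0]
  ]
}}

```text
clock: 4.9
tcp_pos: [0.6317, -0.2297, 0.2539]
eef_rot: [-1.571, -0.001, 0.031]
contact_force: [1.2, 0.9, 0.8]
gripper_width: 0.0854
```

Run:
```python
from h import *
a=plan(np.array([.643,-.261,.215]),down(.032),2,-.4)
print(readout.read_state()["joints"].round(3))
for n in("scene","top"): viewer.read_camera(n)
T={n:viewer.trace("cell",n)[0]["pixels"] for n in("scene","top")}
for k in("cell_grip","cell"):
    p={n:viewer.place_of(k,n)[0]["at"] for n in("scene","top")}; print(k,tri(p))
snap("scene","pics/s2.png")
```

```text
from [ 0.6317 -0.2297  0.2539] [-1.571e+00 -1.000e-03  3.100e-02] dist 0.0512 ang 0.001 rotvec [-0.    -0.001  0.001]
[-0.4, 0.52, 1.95, -1.58, -0.0, -0.001, 0.0]
[-0.4, 0.52, 1.95, -1.58, -0.0, -0.001, 0.0]
[-0.025  0.557  0.46   1.747 -0.303  0.908  0.593]Traceback (most recent call last):
  File "<stdin>", line 7, in <module>
IndexError: list index out of range
```

Request:
{"fn": "drive_tool", "kwargs": {
  "deltas": [
    [-1,0.5,2.0,-1.6,0,0,0],
    [-1,0.55,2.0,-1.6,0,0,0],
    [-0.6,0,2.8,0,0,0,0],
    [-0.4,0,2.8,0,0,0,0],
    [-0.3,0,2.6,0,0,0,0],
    [-0.3,0,0,0,0,0,0]
  ]
}}

```text
clock: 5.95
tcp_pos: [0.6403, -0.2593, 0.128]
eef_rot: [-1.569, 0.006, 0.033]
contact_force: [-0.5, 0.3, 0.9]
gripper_width: 0.0556
```

Run:
```python
from h import *
a=plan(np.array([.6435,-.261,.132]),down(.032),1,-.3)
print(readout.read_state()["joints"].round(3))
I={n:viewer.read_camera(n) for n in("scene","top")}
P={"scene":(80,215),"top":(325,105)}
v=np.hstack([cv2.resize(I[n][y:y+90,x:x+90],(400,400),interpolation=cv2.INTER_CUBIC) for n,(x,y) in P.items()])
cv2.imwrite("pics/g1.png",v[:,:,::-1])
```

```text
from [ 0.6403 -0.2593  0.128 ] [-1.569  0.006  0.033] dist 0.0054 ang 0.007 rotvec [-0.002  0.001 -0.006]
[-0.3, 0.31, -0.4, -0.18, -0.002, 0.001, -0.006]
[ 0.071  0.723  0.383  1.777 -0.383  0.723  0.693]
```

View pics/g1.png

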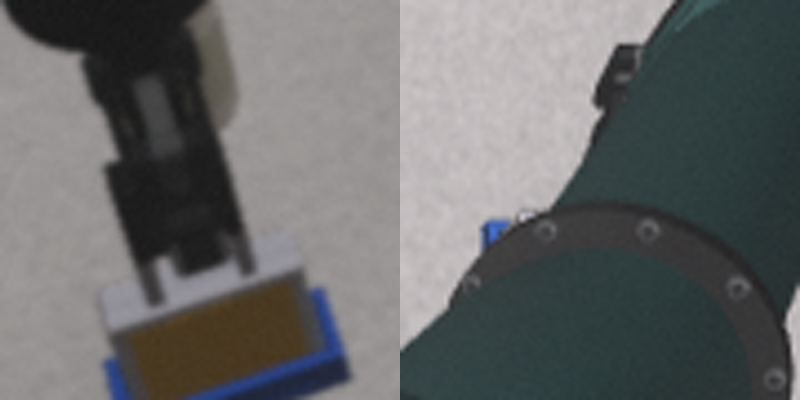

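The crop shows the finger in front of the bar, nearly centred on it (finger at about (185,250), loop centre about (198,270)). I'm closing the gripper.

Request:
{"fn": "drive_tool", "kwargs": {
  "deltas": [
    [-0.3,0.3,-0.4,-0.15,0,0,-0.006],
    [0.2,0,0,0,0,0,0],
    [0.5,0,0,0,0,0,0],
    [1,0,0,0,0,0,0],
    [1,0,0,0,0,0,0],
    [1,0,0,0,0,0,0]
  ]
}}

```text
clock: 6.8
tcp_pos: [0.6453, -0.2612, 0.1367]
eef_rot: [-1.571, -0.006, 0.033]
contact_force: [-1.6, 1.3, 5.0]
gripper_width: 0.0194
```

Run:
```python
from h import *
s=readout.read_state();print(s["contact_force"],s["ft_torque"],s["eef_rot"],s["tcp_pos"],s["gripper_width"])
```

```text
[-1.60454002  1.30375634  4.97555416] [ 0.06857085  0.58568988 -0.05639017] [-1.57069526 -0.00587635  0.03289276] [ 0.64528596 -0.26120898  0.13671504] 0.019363864966737202
```

Request:
{"fn": "drive_tool", "kwargs": {
  "deltas": [
    [1,0,-0.5,0,0,0,0],
    [1,0,-1.5,0,0,0,0],
    [1,0,-3,0,0,0,0],
    [1,0,-4,0,0,0,0],
    [1,0,-4,0,0,0,0],
    [1,0,-3,0,0,0,0],
    [1,0,0,0,0,0,0]
  ]
}}

```text
clock: 7.68
tcp_pos: [0.6461, -0.2621, 0.2992]
eef_rot: [-1.574, -0.012, 0.033]
contact_force: [0.5, 0.0, -3.3]
gripper_width: 0.0193
```

Run:
```python
from h import *
s=readout.read_state();print(s["contact_force"],s["ft_torque"],s["eef_rot"],s["tcp_pos"],s["gripper_width"],s["joints"].round(3))
I={n:viewer.read_camera(n) for n in("scene","top")}
T={}
for n in I:
    r=viewer.trace("cell",n)
    if r: T[n]=r[0]["pixels"]; y,x=np.nonzero(T[n]); print(n,r[0]["conf"],x.min(),x.max(),y.min(),y.max())
for k in("yellow_face","cell_loop","cell"):
    for n in I: print(k,n,[(q["conf"],q["at"]) for q in viewer.place_of(k,n)[:1]])
# predicted
t=np.array(s["tcp_pos"]); Rt=R.from_euler('xyz',s["eef_rot"])
for nm,l in(("yellow",[.012,-0,0]),):
    for L in(.0907,.0957): print(L,proj("scene",t+Rt.apply([.012,L,0])),proj("scene",t+Rt.apply([.0,L+.035,0])))
v=I["scene"][150:330,50:230]; cv2.imwrite("pics/l1.png",cv2.resize(v,(600,600),interpolation=cv2.INTER_CUBIC)[:,:,::-1])
```

```text
[ 0.54350922  0.03022125 -3.27422352] [-0.04749803  0.04861062  0.02781449] [-1.57351182 -0.01240004  0.03292239] [ 0.6460972  -0.26212499  0.29923964] 0.019346762361579856 [ 0.01   0.543  0.476  1.653 -0.289  1.003  0.615]
scene 0.66 77 138 171 254
top 0.77 360 388 129 152
yellow_face scene [(0.63, [109.9, 231.9])]
yellow_face top [(0.66, [382.9, 139.8])]
cell_loop scene [(0.68, [101.6, 198.0])]
cell_loop top [(0.76, [383.9, 135.3])]
cell scene [(0.64, [112.1, 246.5])]
cell top [(0.82, [375.5, 146.5])]
0.0907 [[109.43016457 231.55645877]] [[112.67853429 241.89897815]]
0.0957 [[110.12087652 233.79350247]] [[113.32260166 243.98579457]]
```

View pics/l1.png

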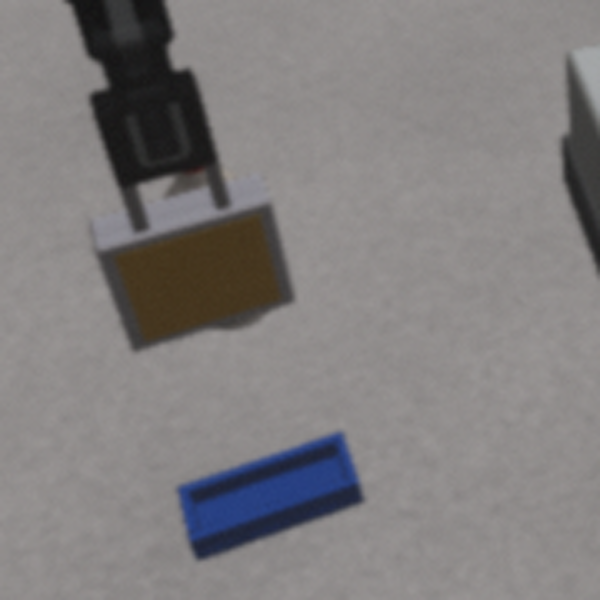

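The cell is lifted clear of the dock, gripped squarely. Its front face corners in the crop are (98,250), (270,207), (293,298) and (134,349). Next I'll fit the pose in the hand and plan the move to the yellow press.

Run:
```python
from h import *
from scipy.optimize import least_squares
s=readout.read_state(); t=np.array(s["tcp_pos"]); Rt=R.from_euler('xyz',s["eef_rot"])
c=(np.array([(98,250),(270,207),(293,298),(134,349)])+.5)/(600/180)-.5+[50,150]
def res(p): # tool y offset of face centre, lateral z, roll about x
    q=np.array([[0,-.035,-.04],[0,-.035,.04],[0,.035,.04],[0,.035,-.04]])
    q=R.from_rotvec([p[2],0,0]).apply(q)+[.012,p[0],p[1]]
    return (proj("scene",t+Rt.apply(q))-c).ravel()
r=least_squares(res,[.095,0,0]);print(r.x.round(4),r.fun.round(1))
# yellow: press(-1)
for so in(.12,.045): 
    P,Rm=press(-1,so); print(so,P.round(4),Rm.as_euler('xyz').round(3))
w=np.array([.66,-.05,.30]); a=plan(w,down(1.5),8,1.)
```

```text
[ 0.0918 -0.0013 -0.0117] [-1.  -0.2  0.8 -2.1  1.1  1.5 -0.6  1.3]
0.12 [0.6859 0.0362 0.254 ] [-1.571  0.611  3.038]
0.045 [0.6248 0.0426 0.2109] [-1.571  0.611  3.038]
from [ 0.6444 -0.2609  0.295 ] [-1.571 -0.005  0.033] dist 0.2116 ang 1.467 rotvec [ 0.003 -1.467  0.004]
[1.0, 0.28, -0.06, 2.63, 0.0, -0.183, 0.001]
[1.0, 0.76, -0.06, 2.53, 0.0, -0.183, 0.001]
[1.0, 1.21, -0.06, 2.35, 0.0, -0.183, 0.001]
[1.0, 1.62, -0.06, 2.09, 0.0, -0.183, 0.001]
[1.0, 1.97, -0.06, 1.76, 0.0, -0.183, 0.001]
[1.0, 2.26, -0.06, 1.38, 0.0, -0.183, 0.001]
[1.0, 2.47, -0.06, 0.94, 0.0, -0.183, 0.001]
[1.0, 2.6, -0.06, 0.47, 0.0, -0.183, 0.001]
```

Request:
{"fn": "drive_tool", "kwargs": {
  "deltas": [
    [1,0.3,0,2.6,0,-0.18,0],
    [1,0.8,0,2.5,0,-0.18,0],
    [1,1.2,0,2.3,0,-0.18,0],
    [1,1.6,0,2.1,0,-0.18,0],
    [1,2.0,0,1.8,0,-0.18,0],
    [1,2.3,0,1.4,0,-0.18,0],
    [1,2.5,0,0.9,0,-0.18,0],
    [1,2.6,0,0.5,0,-0.18,0]
  ]
}}

```text
clock: 9.18
tcp_pos: [0.6637, -0.0498, 0.2958]
eef_rot: [-1.577, -0.0, 1.478]
contact_force: [0.6, 0.0, -2.8]
gripper_width: 0.0193
```

Run:
```python
from h import *
print(readout.read_state()["joints"].round(3))
a=plan(np.array([.70,.03,.31]),down(2.7),8,1.)
```

```text
[-0.053  0.469  0.086  1.715 -0.047  0.954  1.529]
from [ 0.6637 -0.0498  0.2958] [-1.577 -0.     1.478] dist 0.0888 ang 1.222 rotvec [ 0.005 -1.222 -0.003]
[1.0, 1.03, -0.18, -0.36, 0.001, -0.153, -0.0]
[1.0, 0.97, -0.18, -0.51, 0.001, -0.153, -0.0]
[1.0, 0.88, -0.18, -0.66, 0.001, -0.153, -0.0]
[1.0, 0.77, -0.18, -0.78, 0.001, -0.153, -0.0]
[1.0, 0.64, -0.18, -0.89, 0.001, -0.153, -0.0]
[1.0, 0.5, -0.18, -0.98, 0.001, -0.153, -0.0]
[1.0, 0.34, -0.18, -1.04, 0.001, -0.153, -0.0]
[1.0, 0.18, -0.18, -1.08, 0.001, -0.153, -0.0]
```

Request:
{"fn": "drive_tool", "kwargs": {
  "deltas": [
    [1,1.0,-0.2,-0.4,0,-0.153,0],
    [1,1.0,-0.2,-0.5,0,-0.153,0],
    [1,0.9,-0.2,-0.7,0,-0.153,0],
    [1,0.8,-0.2,-0.8,0,-0.153,0],
    [1,0.6,-0.2,-0.9,0,-0.153,0],
    [1,0.5,-0.2,-1.0,0,-0.153,0],
    [1,0.3,-0.2,-1.0,0,-0.153,0],
    [1,0.2,-0.2,-1.1,0,-0.153,0]
  ]
}}

```text
clock: 10.18
tcp_pos: [0.7015, 0.029, 0.3119]
eef_rot: [-1.573, 0.005, 2.701]
contact_force: [-0.1, -0.8, -3.3]
gripper_width: 0.0187
```

```bash
sed -i 's/lever=.091/lever=.093/' h.py
python3 - <<'E'
from h import *
print(readout.read_state()["joints"].round(3))
P,Rm=press(-1,.10)
a=plan(P,Rm,8,1.)
E
```

```text
[ 0.043  0.512 -0.225  1.601  0.129  1.038  2.481]
from [0.7015 0.029  0.3119] [-1.573  0.005  2.701] dist 0.0759 ang 0.69 rotvec [-0.102 -0.327  0.6  ]
[1.0, 0.43, 0.84, 0.08, -0.013, -0.041, 0.075]
[1.0, 0.49, 0.81, 0.07, -0.013, -0.041, 0.075]
[1.0, 0.55, 0.77, 0.06, -0.013, -0.041, 0.075]
[1.0, 0.61, 0.73, 0.04, -0.013, -0.041, 0.075]
[1.0, 0.66, 0.68, 0.02, -0.013, -0.041, 0.075]
[1.0, 0.71, 0.63, 0.0, -0.013, -0.041, 0.075]
[1.0, 0.76, 0.57, -0.02, -0.013, -0.041, 0.075]
[1.0, 0.8, 0.51, -0.04, -0.013, -0.041, 0.075]
```

Request:
{"fn": "drive_tool", "kwargs": {
  "deltas": [
    [1,0.4,0.8,0.1,-0.013,-0.041,0.075],
    [1,0.5,0.8,0.1,-0.013,-0.041,0.075],
    [1,0.55,0.8,0,-0.013,-0.041,0.075],
    [1,0.6,0.7,0,-0.013,-0.041,0.075],
    [1,0.65,0.7,0,-0.013,-0.041,0.075],
    [1,0.7,0.6,0,-0.013,-0.041,0.075],
    [1,0.75,0.6,0,-0.013,-0.041,0.075],
    [1,0.8,0.5,0,-0.013,-0.041,0.075],
    [1,0,0,0,0,0,0]
  ]
}}

```text
schema error: expected 1 to 8 rows
```

Request:
{"fn": "drive_tool", "kwargs": {
  "deltas": [
    [1,0.4,0.8,0.1,-0.013,-0.041,0.075],
    [1,0.5,0.8,0.1,-0.013,-0.041,0.075],
    [1,0.55,0.8,0,-0.013,-0.041,0.075],
    [1,0.6,0.7,0,-0.013,-0.041,0.075],
    [1,0.65,0.7,0,-0.013,-0.041,0.075],
    [1,0.7,0.6,0,-0.013,-0.041,0.075],
    [1,0.75,0.6,0,-0.013,-0.041,0.075],
    [1,0.8,0.5,0,-0.013,-0.041,0.075]
  ]
}}

```text
clock: 11.18
tcp_pos: [0.6727, 0.0328, 0.2508]
eef_rot: [-1.565, 0.57, 3.0]
contact_force: [0.3, -0.6, -2.2]
gripper_width: 0.0189
```

Request:
{"fn": "drive_tool", "kwargs": {
  "deltas": [
    [1,0,0,0,0,0,0],
    [1,0,0,0,0,0,0]
  ]
}}

```text
clock: 11.42
tcp_pos: [0.6756, 0.0331, 0.2529]
eef_rot: [-1.569, 0.572, 2.997]
contact_force: [-0.1, -0.9, -3.0]
gripper_width: 0.0193
```

Run:
```python
from h import *
s=readout.read_state();print(s["joints"].round(3),s["contact_force"])
P,Rm=press(-1,.055)
a=plan(P,Rm,1,1.)
I={n:viewer.read_camera(n) for n in("scene","top")}
for k in("green_face","cell","cell_loop","ring_axis"):
    for n in I: print(k,n,[(round(q["conf"],2),np.round(q["at"],1)) for q in viewer.place_of(k,n)[:1]])
t=np.array(s["tcp_pos"]); Rt=R.from_euler('xyz',s["eef_rot"])
g=t+Rt.apply([-.012,.093,0])
print("pred green",{n:proj(n,g).round(1) for n in I})
v=np.hstack([cv2.resize(I["scene"][140:260,210:330],(400,400),interpolation=cv2.INTER_CUBIC),cv2.resize(I["top"][90:190,195:295],(400,400),interpolation=cv2.INTER_CUBIC)])
cv2.imwrite("pics/y1.png",v[:,:,::-1])
```

```text
[-0.299  0.404  0.137  2.104  0.941  0.155  1.909] [-0.14250957 -0.91677846 -3.01211407]
from [0.6756 0.0331 0.2529] [-1.569  0.572  2.997] dist 0.0565 ang 0.057 rotvec [-0.024 -0.034  0.039]
[1.0, 5.62, 0.49, -0.24, -0.024, -0.034, 0.039]
green_face scene [(0.86, array([289.8, 229.1]))]
green_face top [(0.6, array([251.7, 105.9]))]
cell scene [(0.83, array([293. , 242.8]))]
cell top [(0.63, array([252. , 106.6]))]
cell_loop scene [(0.94, array([285.6, 187.4]))]
cell_loop top [(0.73, array([248.1, 120.9]))]
ring_axis scene []
ring_axis top []
pred green {'scene': array([[291.9, 224.9]]), 'top': array([[253.2, 108.2]])}
```

View pics/y1.png

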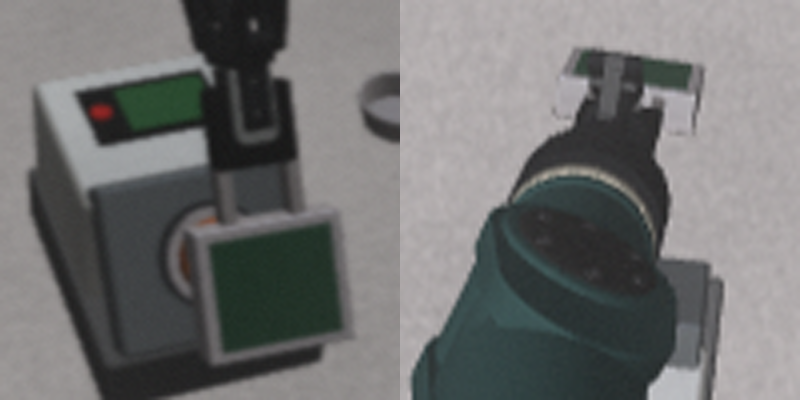

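The cell hangs in front of the ring, green side outward. The slab's outer face centre in the crop is about (272,285), which is (291.5,225.3) in the full picture and agrees with the prediction.

Request:
{"fn": "drive_tool", "kwargs": {
  "deltas": [
    [1,0.8,0.1,0,-0.006,-0.009,0.01],
    [1,1.2,0.1,-0.1,-0.006,-0.009,0.01],
    [1,1.2,0.1,-0.1,-0.006,-0.008,0.01],
    [1,0.8,0.1,0,-0.006,-0.008,0.01],
    [1,0.4,0.1,0,0,0,0],
    [1,0,0,0,0,0,0],
    [1,0,0,0,0,0,0]
  ]
}}

```text
clock: 12.8
tcp_pos: [0.649, 0.0363, 0.2297]
eef_rot: [-1.565, 0.605, 3.031]
contact_force: [1.2, -0.7, -2.7]
gripper_width: 0.0191
```

```bash
cat > pr.py <<'E'
from h import *
import sys
sg=int(sys.argv[1]); so=float(sys.argv[2])
s=readout.read_state();A=paxes();print(s["clock"],s["joints"].round(3),"F port",(A.T@s["contact_force"]).round(2))
t=np.array(s["tcp_pos"]); Rt=R.from_euler('xyz',s["eef_rot"])
f=t+Rt.apply([-sg*.012,.093,0]); print("face in port mm",(A.T@(f-PC)*1000).round(2),"normal in port",(A.T@(Rt.as_matrix()[:,0]*sg)).round(4))
P,Rm=press(sg,so); plan(P,Rm,1,1.)
E
python3 pr.py -1 .035
```

```text
12.8 [-0.273  0.411  0.086  2.197  1.856  0.155  1.009] F port [ 2.93 -0.61 -0.46]
face in port mm [ 0.74 -4.58 75.49] normal in port [ 0.0055 -0.0059  1.    ]
from [0.649  0.0363 0.2297] [-1.565  0.605  3.031] dist 0.0412 ang 0.013 rotvec [-0.01  -0.006  0.006]
[1.0, 4.1, -0.06, -0.35, -0.01, -0.006, 0.006]
```

Request:
{"fn": "drive_tool", "kwargs": {
  "deltas": [
    [1,0.5,0,-0.1,-0.003,-0.002,0.002],
    [1,0.6,0,-0.1,-0.003,-0.002,0.002],
    [1,0.6,0,-0.1,-0.003,-0.002,0.002],
    [1,0.6,0,-0.1,0,0,0],
    [1,0.6,0,0,0,0,0],
    [1,0.5,0,0,0,0,0],
    [1,0,0,0,0,0,0],
    [1,0,0,0,0,0,0]
  ]
}}

```text
clock: 13.8
tcp_pos: [0.6215, 0.0432, 0.2101]
eef_rot: [-1.569, 0.611, 3.039]
contact_force: [0.5, 0.1, -2.5]
gripper_width: 0.019
```

```bash
python3 pr.py -1 .033
python3 - <<'E'
from h import *
I={n:viewer.read_camera(n) for n in("scene","top")}
v=np.hstack([cv2.resize(I["scene"][150:250,220:320],(400,400),interpolation=cv2.INTER_CUBIC),cv2.resize(I["top"][90:190,195:295],(400,400),interpolation=cv2.INTER_CUBIC)])
cv2.imwrite("pics/y2.png",v[:,:,::-1])
E
```

```text
13.8 [-0.137  0.42  -0.119  2.264  2.053  0.27   0.812] F port [ 2.28  0.14 -1.05]
face in port mm [ 0.77  0.16 41.76] normal in port [-4.e-04  7.e-04  1.e+00]
from [0.6215 0.0432 0.2101] [-1.569  0.611  3.039] dist 0.0088 ang 0.001 rotvec [-0.001  0.001 -0.   ]
[1.0, 0.87, -0.08, 0.02, -0.001, 0.001, -0.0]
```

View pics/y2.png

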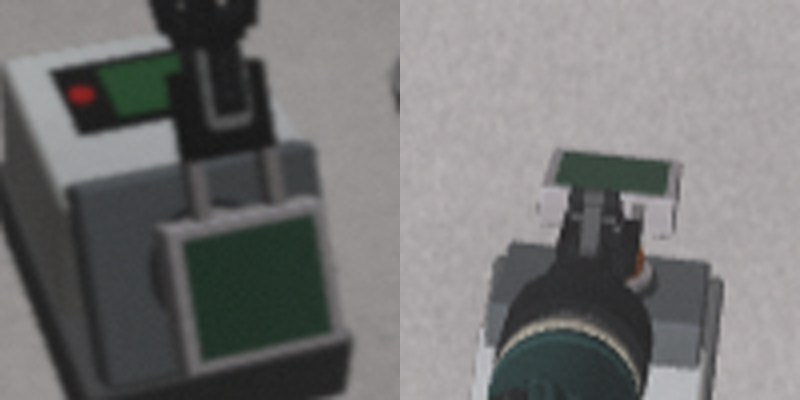

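The slab covers the ring from both views, and its face centre in the scene crop is about (255,284). I'm moving in slowly and watching the force.

Request:
{"fn": "drive_tool", "kwargs": {
  "deltas": [
    [1,0.4,-0.05,0,0,0,0],
    [1,0.4,0,0,0,0,0],
    [1,0.2,0,0,0,0,0],
    [1,0,0,0,0,0,0],
    [1,0,0,0,0,0,0]
  ]
}}

```text
clock: 14.52
tcp_pos: [0.6129, 0.0441, 0.2046]
eef_rot: [-1.569, 0.611, 3.039]
contact_force: [0.7, -0.1, -2.6]
gripper_width: 0.0191
```

```bash
python3 pr.py -1 .03; python3 -c "
from h import *
A=paxes();print(proj('scene',PC+A[:,2]*(.042+.024)))"
```

```text
14.525 [-0.115  0.424 -0.154  2.284  2.087  0.297  0.773] F port [ 2.54 -0.05 -0.93]
face in port mm [ 0.26  0.2  31.52] normal in port [-1.e-04  8.e-04  1.e+00]
from [0.6129 0.0441 0.2046] [-1.569  0.611  3.039] dist 0.0016 ang 0.001 rotvec [-0.001  0.001 -0.   ]
[1.0, 0.15, -0.03, 0.03, -0.001, 0.001, -0.0]
[[283.22320492 220.23677308]]
```

Request:
{"fn": "drive_tool", "kwargs": {
  "deltas": [
    [1,0.2,0,0,0,0,0],
    [1,0.2,0,0,0,0,0],
    [1,0,0,0,0,0,0]
  ]
}}

```text
clock: 14.9
tcp_pos: [0.6091, 0.0445, 0.202]
eef_rot: [-1.569, 0.61, 3.039]
contact_force: [0.4, 0.1, -2.8]
gripper_width: 0.0191
```

Request:
{"fn": "drive_tool", "kwargs": {
  "deltas": [
    [1,0.2,0,0,0,0,0],
    [1,0,0,0,0,0,0]
  ]
}}

```text
clock: 15.15
tcp_pos: [0.6076, 0.0447, 0.201]
eef_rot: [-1.569, 0.61, 3.039]
contact_force: [1.5, -0.5, -3.3]
gripper_width: 0.0187
```

```bash
python3 pr.py -1 .02
```

```text
15.15 [-0.103  0.427 -0.175  2.296  2.107  0.312  0.75 ] F port [ 3.64 -0.34 -0.62]
face in port mm [ 0.22  0.23 25.02] normal in port [5.e-04 1.e-03 1.e+00]
from [0.6076 0.0447 0.201 ] [-1.569  0.61   3.039] dist 0.0051 ang 0.001 rotvec [-0.001  0.001  0.001]
[1.0, 0.51, -0.02, 0.03, -0.001, 0.001, 0.001]
```

Request:
{"fn": "drive_tool", "kwargs": {
  "deltas": [
    [1,0.2,0,0,0,0,0],
    [1,0,0,0,0,0,0]
  ]
}}

```text
clock: 15.4
tcp_pos: [0.606, 0.0448, 0.1998]
eef_rot: [-1.569, 0.61, 3.039]
contact_force: [-0.1, 0.7, -2.8]
gripper_width: 0.0191
```

```bash
python3 pr.py -1 .02
```

```text
15.4 [-0.1    0.428 -0.181  2.3    2.114  0.318  0.742] F port [ 2.22  0.67 -1.75]
face in port mm [ 0.23  0.24 22.99] normal in port [6.0e-04 1.1e-03 1.0e+00]
from [0.606  0.0448 0.1998] [-1.569  0.61   3.039] dist 0.0031 ang 0.001 rotvec [-0.001  0.001  0.001]
[1.0, 0.3, -0.02, 0.03, -0.001, 0.001, 0.001]
```

Request:
{"fn": "drive_tool", "kwargs": {
  "deltas": [
    [1,0.2,0,0,0,0,0],
    [1,0,0,0,0,0,0]
  ]
}}

```text
clock: 15.65
tcp_pos: [0.6043, 0.045, 0.1986]
eef_rot: [-1.569, 0.61, 3.039]
contact_force: [-0.1, -0.8, -2.0]
gripper_width: 0.0191
```

```bash
python3 pr.py -1 .02
```

```text
15.65 [-0.096  0.43  -0.187  2.304  2.12   0.323  0.735] F port [ 1.61 -0.79 -1.19]
face in port mm [ 0.24  0.21 20.94] normal in port [7.e-04 1.e-03 1.e+00]
from [0.6043 0.045  0.1986] [-1.569  0.61   3.039] dist 0.0011 ang 0.001 rotvec [-0.001  0.001  0.001]
[1.0, 0.1, -0.02, 0.03, -0.001, 0.001, 0.001]
```

Request:
{"fn": "drive_tool", "kwargs": {
  "deltas": [
    [1,0.2,0,0,0,0,0],
    [1,0,0,0,0,0,0]
  ]
}}

```text
clock: 15.9
tcp_pos: [0.6027, 0.0452, 0.1975]
eef_rot: [-1.569, 0.61, 3.039]
contact_force: [0.4, -0.2, -2.8]
gripper_width: 0.0188
```

Request:
{"fn": "drive_tool", "kwargs": {
  "deltas": [
    [1,0.2,0,0,0,0,0],
    [1,0,0,0,0,0,0]
  ]
}}

```text
clock: 16.15
tcp_pos: [0.6014, 0.0453, 0.1966]
eef_rot: [-1.569, 0.611, 3.039]
contact_force: [0.5, -0.6, -2.9]
gripper_width: 0.0193
```

```bash
python3 pr.py -1 .02
```

```text
16.15 [-0.089  0.432 -0.199  2.311  2.132  0.334  0.72 ] F port [ 2.65 -0.51 -1.2 ]
face in port mm [ 0.23  0.25 17.41] normal in port [-0.     0.001  1.   ]
from [0.6014 0.0453 0.1966] [-1.569  0.611  3.039] dist 0.0026 ang 0.001 rotvec [-0.001  0.001 -0.   ]
[1.0, -0.26, -0.02, 0.03, -0.001, 0.001, -0.0]
```

Request:
{"fn": "drive_tool", "kwargs": {
  "deltas": [
    [1,0.2,0,0,0,0,0],
    [1,0,0,0,0,0,0]
  ]
}}

```text
clock: 16.4
tcp_pos: [0.6007, 0.0454, 0.1961]
eef_rot: [-1.569, 0.613, 3.039]
contact_force: [2.2, 0.0, -1.4]
gripper_width: 0.0191
```

```bash
python3 pr.py -1 .02
```

```text
16.4 [-0.086  0.433 -0.205  2.314  2.139  0.34   0.713] F port [2.36 0.23 0.98]
face in port mm [ 0.23  0.26 16.79] normal in port [-2.2e-03  8.0e-04  1.0e+00]
from [0.6007 0.0454 0.1961] [-1.569  0.613  3.039] dist 0.0034 ang 0.003 rotvec [-0.001  0.001 -0.002]
[1.0, -0.34, -0.02, 0.04, -0.001, 0.001, -0.002]
```

Request:
{"fn": "drive_tool", "kwargs": {
  "deltas": [
    [1,0.2,0,0,0,0,0],
    [1,0,0,0,0,0,0]
  ]
}}

```text
clock: 16.65
tcp_pos: [0.5988, 0.0456, 0.1948]
eef_rot: [-1.569, 0.612, 3.039]
contact_force: [0.9, -0.2, -0.2]
gripper_width: 0.0192
```

```bash
python3 pr.py -1 .02
```

```text
16.65 [-0.083  0.434 -0.211  2.318  2.144  0.345  0.706] F port [ 0.68 -0.13  0.69]
face in port mm [ 0.22  0.25 14.37] normal in port [-1.5e-03  8.0e-04  1.0e+00]
from [0.5988 0.0456 0.1948] [-1.569  0.612  3.039] dist 0.0058 ang 0.002 rotvec [-0.001  0.001 -0.002]
[1.0, -0.58, -0.02, 0.04, -0.001, 0.001, -0.002]
```

Request:
{"fn": "drive_tool", "kwargs": {
  "deltas": [
    [1,0.2,0,0,0,0,0],
    [1,0,0,0,0,0,0]
  ]
}}

```text
clock: 16.9
tcp_pos: [0.597, 0.0458, 0.1935]
eef_rot: [-1.569, 0.612, 3.039]
contact_force: [2.5, -0.8, 1.5]
gripper_width: 0.0193
```

```bash
python3 pr.py -1 .02
```

```text
16.9 [-0.08   0.436 -0.216  2.322  2.15   0.35   0.699] F port [ 0.23 -0.5   2.98]
face in port mm [ 0.23  0.24 12.13] normal in port [-0.0012  0.001   1.    ]
from [0.597  0.0458 0.1935] [-1.569  0.612  3.039] dist 0.008 ang 0.002 rotvec [-0.001  0.001 -0.001]
[1.0, -0.8, -0.02, 0.03, -0.001, 0.001, -0.001]
```

Request:
{"fn": "drive_tool", "kwargs": {
  "deltas": [
    [1,0.2,0,0,0,0,0],
    [1,0,0,0,0,0,0]
  ]
}}

```text
clock: 17.15
tcp_pos: [0.5953, 0.0459, 0.1923]
eef_rot: [-1.569, 0.612, 3.039]
contact_force: [2.4, -0.4, 1.2]
gripper_width: 0.0191
```

```bash
python3 pr.py -1 .02
python3 - <<'E'
from h import *
I={n:viewer.read_camera(n) for n in("scene","top")}
v=np.hstack([cv2.resize(I["scene"][150:250,220:320],(400,400),interpolation=cv2.INTER_CUBIC),cv2.resize(I["top"][90:190,195:295],(400,400),interpolation=cv2.INTER_CUBIC)])
cv2.imwrite("pics/y3.png",v[:,:,::-1])
E
```

```text
17.15 [-0.077  0.437 -0.222  2.326  2.156  0.356  0.692] F port [ 0.37 -0.15  2.7 ]
face in port mm [ 0.21  0.2  10.06] normal in port [-0.0011  0.001   1.    ]
from [0.5953 0.0459 0.1923] [-1.569  0.612  3.039] dist 0.0101 ang 0.002 rotvec [-0.001  0.001 -0.001]
[1.0, -1.0, -0.02, 0.03, -0.001, 0.001, -0.001]
```

View pics/y3.png

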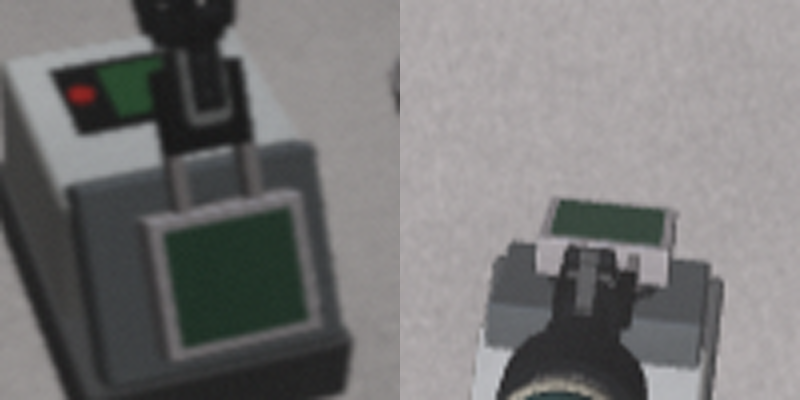

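The cell sits parallel and centred over the ring area of the panel, with its face centre at about (235,278). The force is in the spring range, so I'm continuing in 1 mm steps to the stop.

Request:
{"fn": "drive_tool", "kwargs": {
  "deltas": [
    [1,0.1,0,0,0,0,0],
    [1,0,0,0,0,0,0]
  ]
}}

```text
clock: 17.5
tcp_pos: [0.5944, 0.046, 0.1917]
eef_rot: [-1.569, 0.612, 3.039]
contact_force: [4.0, -0.6, 2.7]
gripper_width: 0.0192
```

Request:
{"fn": "drive_tool", "kwargs": {
  "deltas": [
    [1,0.1,0,0,0,0,0],
    [1,0,0,0,0,0,0]
  ]
}}

```text
clock: 17.75
tcp_pos: [0.5943, 0.0461, 0.1916]
eef_rot: [-1.569, 0.613, 3.039]
contact_force: [3.8, -0.8, 4.9]
gripper_width: 0.019
```

```bash
python3 pr.py -1 .02
```

```text
17.75 [-0.074  0.438 -0.227  2.329  2.161  0.361  0.685] F port [-1.82 -0.35  5.99]
face in port mm [0.22 0.24 8.94] normal in port [-2.5e-03  8.0e-04  1.0e+00]
from [0.5943 0.0461 0.1916] [-1.569  0.613  3.039] dist 0.0113 ang 0.003 rotvec [-0.001  0.001 -0.002]
[1.0, -1.13, -0.02, 0.04, -0.001, 0.001, -0.002]
```

Request:
{"fn": "drive_tool", "kwargs": {
  "deltas": [
    [1,0.1,0,0,0,0,0],
    [1,0,0,0,0,0,0],
    [1,0,0,0,0,0,0]
  ]
}}

```text
clock: 18.12
tcp_pos: [0.5941, 0.0461, 0.1915]
eef_rot: [-1.569, 0.615, 3.039]
contact_force: [3.6, -0.4, 6.0]
gripper_width: 0.019
```

Request:
{"fn": "drive_tool", "kwargs": {
  "deltas": [
    [1,0,0,0,0,0,0],
    [1,0,0,0,0,0,0],
    [1,0,0,0,0,0,0],
    [1,0,0,0,0,0,0],
    [1,0,0,0,0,0,0],
    [1,0,0,0,0,0,0],
    [1,0,0,0,0,0,0],
    [1,0,0,0,0,0,0]
  ]
}}

```text
clock: 19.12
tcp_pos: [0.5941, 0.0461, 0.1915]
eef_rot: [-1.569, 0.615, 3.039]
contact_force: [4.6, 0.1, 5.6]
gripper_width: 0.0189
```

```bash
python3 pr.py -1 .02
```

```text
19.125 [-0.072  0.439 -0.23   2.33   2.164  0.365  0.682] F port [-1.95  0.59  6.94]
face in port mm [0.2  0.2  8.92] normal in port [-4.e-03  7.e-04  1.e+00]
from [0.5941 0.0461 0.1915] [-1.569  0.615  3.039] dist 0.0115 ang 0.004 rotvec [-0.001  0.001 -0.004]
[1.0, -1.15, -0.01, 0.03, -0.001, 0.001, -0.004]
```

Run:
```python
from h import *
A=paxes();print(proj('scene',PC+A[:,2]*.034), "seen 278.6 218.5")
P,Rm=press(-1,.055)
a=plan(P,Rm,4,1.)
b=plan(np.array([.70,.03,.31]),down(2.5),8,1.,start=a)
```

```text
[[277.82868473 217.99970951]] seen 278.6 218.5
from [0.5941 0.0461 0.1915] [-1.569  0.615  3.039] dist 0.0465 ang 0.004 rotvec [-0.001  0.001 -0.004]
[1.0, -1.16, 0.0, 0.01, -0.0, 0.0, -0.001]
[1.0, -1.16, -0.0, 0.01, -0.0, 0.0, -0.001]
[1.0, -1.16, -0.0, 0.01, -0.0, 0.0, -0.001]
[1.0, -1.16, -0.0, 0.01, -0.0, 0.0, -0.001]
from [0.6318 0.0418 0.2183] [-1.571  0.611  3.038] dist 0.1149 ang 0.808 rotvec [ 0.164  0.521 -0.596]
[1.0, -1.36, -0.44, 0.06, 0.021, 0.065, -0.074]
[1.0, -1.33, -0.54, -0.02, 0.021, 0.065, -0.074]
[1.0, -1.28, -0.64, -0.09, 0.021, 0.065, -0.074]
[1.0, -1.22, -0.74, -0.16, 0.021, 0.065, -0.074]
[1.0, -1.15, -0.83, -0.22, 0.021, 0.065, -0.074]
[1.0, -1.07, -0.92, -0.27, 0.021, 0.065, -0.074]
[1.0, -0.98, -1.0, -0.32, 0.021, 0.065, -0.074]
[1.0, -0.88, -1.08, -0.36, 0.021, 0.065, -0.074]
```

Request:
{"fn": "drive_tool", "kwargs": {
  "deltas": [
    [1,-0.8,0,0,0,0,0],
    [1,-1.2,0,0,0,0,0],
    [1,-1.4,0,0,0,0,0],
    [1,-1.4,0,0,0,0,0],
    [1,-1.4,0,0,0,0,0],
    [1,-1.2,0,0,0,0,0],
    [1,-0.6,0,0,0,0,0],
    [1,0,0,0,0,0,0]
  ]
}}

```text
clock: 20.12
tcp_pos: [0.6545, 0.0403, 0.2332]
eef_rot: [-1.571, 0.604, 3.04]
contact_force: [-0.1, 0.1, -2.8]
gripper_width: 0.0191
```

```bash
python3 pr.py -1 .09
python3 - <<'E'
from h import *
plan(np.array([.72,.03,.31]),down(2.4),8,1.)
E
```

```text
20.125 [-0.293  0.411  0.112  2.184  1.807  0.13   1.065] F port [ 2.22  0.07 -1.63]
face in port mm [ 0.7   0.91 81.46] normal in port [0.0073 0.0013 1.    ]
from [0.6545 0.0403 0.2332] [-1.571  0.604  3.04 ] dist 0.0079 ang 0.008 rotvec [0.001 0.001 0.007]
[1.0, -0.79, -0.09, 0.08, 0.001, 0.001, 0.007]
from [0.6545 0.0403 0.2332] [-1.571  0.604  3.04 ] dist 0.1015 ang 0.872 rotvec [ 0.193  0.62  -0.582]
[1.0, -1.23, -0.32, 0.04, 0.024, 0.077, -0.073]
[1.0, -1.2, -0.41, -0.04, 0.024, 0.077, -0.073]
[1.0, -1.16, -0.5, -0.12, 0.024, 0.077, -0.073]
[1.0, -1.11, -0.58, -0.2, 0.024, 0.077, -0.073]
[1.0, -1.05, -0.67, -0.26, 0.024, 0.077, -0.073]
[1.0, -0.97, -0.75, -0.33, 0.024, 0.077, -0.073]
[1.0, -0.89, -0.82, -0.38, 0.024, 0.077, -0.073]
[1.0, -0.79, -0.89, -0.42, 0.024, 0.077, -0.073]
```

Request:
{"fn": "drive_tool", "kwargs": {
  "deltas": [
    [1,-1.2,-0.3,0,0.024,0.077,-0.073],
    [1,-1.2,-0.4,0,0.024,0.077,-0.073],
    [1,-1.2,-0.5,-0.1,0.024,0.077,-0.073],
    [1,-1.1,-0.6,-0.2,0.024,0.077,-0.073],
    [1,-1.1,-0.7,-0.3,0.024,0.077,-0.073],
    [1,-1.0,-0.8,-0.3,0.024,0.077,-0.073],
    [1,-0.9,-0.8,-0.4,0.024,0.077,-0.073],
    [1,-0.8,-0.9,-0.4,0.024,0.077,-0.073]
  ]
}}

```text
clock: 21.12
tcp_pos: [0.7082, 0.0305, 0.3067]
eef_rot: [-1.597, 0.163, 2.506]
contact_force: [-1.5, 0.1, -2.4]
gripper_width: 0.0192
```

Run:
```python
from h import *
s=readout.read_state();print(s["joints"].round(3))
a=plan(np.array([.72,.03,.31]),down(1.0),8,1.)
b=plan(np.array([.72,.03,.31]),down(-.1),6,1.,start=a)
```

```text
[ 0.09   0.486 -0.343  1.684  0.338  0.892  2.102]
from [0.7082 0.0305 0.3067] [-1.597  0.163  2.506] dist 0.0123 ang 1.516 rotvec [ 0.144  1.505 -0.111]
[1.0, -0.13, -0.02, -0.08, 0.018, 0.188, -0.014]
[1.0, -0.11, -0.02, -0.11, 0.018, 0.188, -0.014]
[1.0, -0.09, -0.03, -0.12, 0.018, 0.188, -0.014]
[1.0, -0.06, -0.03, -0.14, 0.018, 0.188, -0.014]
[1.0, -0.04, -0.03, -0.15, 0.018, 0.188, -0.014]
[1.0, -0.01, -0.03, -0.15, 0.018, 0.188, -0.014]
[1.0, 0.02, -0.04, -0.15, 0.018, 0.188, -0.014]
[1.0, 0.05, -0.04, -0.14, 0.018, 0.188, -0.014]
from [0.72 0.03 0.31] [-1.571  0.     1.   ] dist 0.0 ang 1.1 rotvec [-0.   1.1 -0. ]
[1.0, 0.0, 0.0, 0.0, -0.0, 0.183, -0.0]
[1.0, 0.0, 0.0, 0.0, -0.0, 0.183, -0.0]
[1.0, 0.0, 0.0, 0.0, -0.0, 0.183, -0.0]
[1.0, 0.0, 0.0, 0.0, -0.0, 0.183, -0.0]
[1.0, 0.0, 0.0, 0.0, -0.0, 0.183, -0.0]
[1.0, 0.0, 0.0, 0.0, -0.0, 0.183, -0.0]
```

Request:
{"fn": "drive_tool", "kwargs": {
  "deltas": [
    [1,-0.1,0,-0.1,0.018,0.183,-0.014],
    [1,-0.1,0,-0.1,0.018,0.183,-0.014],
    [1,-0.1,0,-0.1,0.018,0.183,-0.014],
    [1,0,0,-0.1,0.018,0.183,-0.014],
    [1,0,0,-0.1,0.018,0.183,-0.014],
    [1,0,0,-0.1,0.018,0.183,-0.014],
    [1,0,0,-0.1,0.018,0.183,-0.014],
    [1,0,0,-0.1,0.018,0.183,-0.014]
  ]
}}

```text
clock: 22.12
tcp_pos: [0.7172, 0.0305, 0.3068]
eef_rot: [-1.572, 0.003, 1.037]
contact_force: [-0.8, 0.8, -2.9]
gripper_width: 0.0188
```

Run:
```python
from h import *
s=readout.read_state();print(s["joints"].round(3))
P,Rm=press(1,.10)
a=plan(P,Rm,8,1.)
```

```text
[-0.091  0.532 -0.024  1.57   0.017  1.04   0.916]
from [0.7172 0.0305 0.3068] [-1.572  0.003  1.037] dist 0.0797 ang 1.278 rotvec [-0.345  1.104 -0.544]
[1.0, -0.23, 0.78, 0.57, -0.043, 0.138, -0.068]
[1.0, -0.36, 0.74, 0.57, -0.043, 0.138, -0.068]
[1.0, -0.48, 0.69, 0.54, -0.043, 0.138, -0.068]
[1.0, -0.6, 0.63, 0.49, -0.043, 0.138, -0.068]
[1.0, -0.7, 0.56, 0.43, -0.043, 0.138, -0.068]
[1.0, -0.79, 0.49, 0.35, -0.043, 0.138, -0.068]
[1.0, -0.87, 0.43, 0.25, -0.043, 0.138, -0.068]
[1.0, -0.92, 0.36, 0.15, -0.043, 0.138, -0.068]
```

Request:
{"fn": "drive_tool", "kwargs": {
  "deltas": [
    [1,-0.2,0.8,0.6,-0.043,0.138,-0.068],
    [1,-0.4,0.7,0.6,-0.043,0.138,-0.068],
    [1,-0.5,0.7,0.5,-0.043,0.138,-0.068],
    [1,-0.6,0.6,0.5,-0.043,0.138,-0.068],
    [1,-0.7,0.6,0.4,-0.043,0.138,-0.068],
    [1,-0.8,0.5,0.3,-0.043,0.138,-0.068],
    [1,-0.9,0.4,0.2,-0.043,0.138,-0.068],
    [1,-0.9,0.4,0.1,-0.043,0.138,-0.068]
  ]
}}

```text
clock: 23.12
tcp_pos: [0.6676, 0.0397, 0.2461]
eef_rot: [-1.595, -0.537, 0.031]
contact_force: [0.1, -0.6, -1.4]
gripper_width: 0.019
```

Request:
{"fn": "drive_tool", "kwargs": {
  "deltas": [
    [1,0,0,0,0,0,0],
    [1,0,0,0,0,0,0]
  ]
}}

```text
clock: 23.38
tcp_pos: [0.6728, 0.039, 0.2499]
eef_rot: [-1.596, -0.545, 0.033]
contact_force: [-0.8, 0.7, -2.6]
gripper_width: 0.0186
```

```bash
python3 pr.py 1 .05
```

```text
23.375 [-0.42   0.418  0.335  2.108 -0.477  0.107  0.338] F port [ 1.62  0.63 -2.22]
face in port mm [ -3.41   4.27 100.64] normal in port [0.061  0.1165 0.9913]
from [0.6728 0.039  0.2499] [-1.596 -0.545  0.033] dist 0.0568 ang 0.141 rotvec [-0.05   0.115 -0.064]
[1.0, -5.63, 0.61, 0.49, -0.05, 0.115, -0.064]
```

Request:
{"fn": "drive_tool", "kwargs": {
  "deltas": [
    [1,-0.5,0.1,0.1,-0.005,0.015,-0.008],
    [1,-0.6,0.1,0.1,-0.006,0.017,-0.008],
    [1,-0.6,0.1,0.1,-0.007,0.017,-0.008],
    [1,-0.6,0.1,0.1,-0.007,0.017,-0.008],
    [1,-0.6,0.1,0,-0.007,0.017,-0.01],
    [1,-0.6,0.1,0,-0.007,0.017,-0.01],
    [1,-0.5,0,0,-0.007,0.015,-0.01],
    [1,0,0,0,0,0,0]
  ]
}}

```text
clock: 24.38
tcp_pos: [0.6508, 0.0456, 0.2385]
eef_rot: [-1.572, -0.579, -0.089]
contact_force: [0.6, -0.1, -3.2]
gripper_width: 0.0189
```

```bash
python3 pr.py 1 .035
```

```text
24.375 [-0.626  0.447  0.551  2.184 -1.533  0.078  1.234] F port [ 2.97 -0.   -1.33]
face in port mm [-6.4   6.23 78.79] normal in port [0.0318 0.0123 0.9994]
from [0.6508 0.0456 0.2385] [-1.572 -0.579 -0.089] dist 0.0475 ang 0.035 rotvec [-0.007  0.012 -0.032]
[1.0, -4.66, 0.74, -0.52, -0.007, 0.012, -0.032]
```

Run:
```python
from h import *
E=lambda t,y:R.from_euler('xyz',[-np.pi/2,-t,y])
a=plan(np.array([.69,.035,.29]),E(.25,-.3),6,1.)
P,_=press(1,.08); print(P)
b=plan(P+[0,.0,.0],E(.61,-.4),6,1.,start=a)
```

```text
from [0.6508 0.0456 0.2385] [-1.572 -0.579 -0.089] dist 0.0655 ang 0.39 rotvec [-0.085  0.194  0.328]
[1.0, 1.03, -0.35, -0.12, -0.014, 0.032, 0.055]
[1.0, 1.01, -0.41, -0.09, -0.014, 0.032, 0.055]
[1.0, 0.99, -0.46, -0.06, -0.014, 0.032, 0.055]
[1.0, 0.96, -0.51, -0.04, -0.014, 0.032, 0.055]
[1.0, 0.93, -0.56, -0.02, -0.014, 0.032, 0.055]
[1.0, 0.9, -0.62, 0.0, -0.014, 0.032, 0.055]
[0.65220132 0.03972287 0.23265017]
from [0.69  0.035 0.29 ] [-1.571 -0.25  -0.3  ] dist 0.0688 ang 0.373 rotvec [-0.042  0.091 -0.36 ]
[1.0, -0.84, 0.77, -0.11, -0.007, 0.015, -0.06]
[1.0, -0.89, 0.72, -0.12, -0.007, 0.015, -0.06]
[1.0, -0.92, 0.67, -0.13, -0.007, 0.015, -0.06]
[1.0, -0.96, 0.61, -0.14, -0.007, 0.015, -0.06]
[1.0, -0.99, 0.55, -0.15, -0.007, 0.015, -0.06]
[1.0, -1.02, 0.49, -0.16, -0.007, 0.015, -0.06]
```

Request:
{"fn": "drive_tool", "kwargs": {
  "deltas": [
    [1,1.0,-0.3,-0.1,-0.014,0.032,0.055],
    [1,1.0,-0.4,-0.1,-0.014,0.032,0.055],
    [1,1.0,-0.5,-0.1,-0.014,0.032,0.055],
    [1,1.0,-0.5,0,-0.014,0.032,0.055],
    [1,0.9,-0.6,0,-0.014,0.032,0.055],
    [1,0.9,-0.6,0,-0.014,0.032,0.055],
    [1,0,0,0,0,0,0]
  ]
}}

```text
clock: 25.25
tcp_pos: [0.6924, 0.0374, 0.2875]
eef_rot: [-1.562, -0.273, -0.283]
contact_force: [-0.1, -0.6, -3.0]
gripper_width: 0.0196
```

Run:
```python
from h import *
print(readout.read_state()["joints"].round(3))
E=lambda t,y:R.from_euler('xyz',[-np.pi/2,-t,y])
a=plan(np.array([.69,.035,.29]),E(.25,-.4),2,1.)
P,_=press(1,.09)
b=plan(P,E(.61,-.5),6,1.,start=a)
```

```text
[-0.883  0.715  1.173  1.861 -0.867  0.839  0.37 ]
from [0.6924 0.0374 0.2875] [-1.562 -0.273 -0.283] dist 0.0042 ang 0.122 rotvec [-0.04   0.114  0.022]
[1.0, -0.04, -0.14, -0.15, -0.02, 0.057, 0.011]
[1.0, -0.04, -0.14, -0.15, -0.02, 0.057, 0.011]
from [0.69  0.035 0.29 ] [-1.571 -0.25  -0.4  ] dist 0.0597 ang 0.373 rotvec [-0.042  0.091 -0.36 ]
[1.0, -0.68, 0.71, -0.13, -0.007, 0.015, -0.06]
[1.0, -0.72, 0.67, -0.14, -0.007, 0.015, -0.06]
[1.0, -0.75, 0.63, -0.15, -0.007, 0.015, -0.06]
[1.0, -0.79, 0.59, -0.15, -0.007, 0.015, -0.06]
[1.0, -0.82, 0.54, -0.16, -0.007, 0.015, -0.06]
[1.0, -0.85, 0.49, -0.17, -0.007, 0.015, -0.06]
```

Run:
```python
from h import *
a=plan(np.array([.70,.035,.31]),down(.6),6,1.)
```

```text
from [0.6924 0.0374 0.2875] [-1.562 -0.273 -0.283] dist 0.0239 ang 0.92 rotvec [ 0.112 -0.876  0.259]
[1.0, 0.23, -0.32, 0.0, 0.019, -0.146, 0.043]
[1.0, 0.21, -0.33, -0.03, 0.019, -0.146, 0.043]
[1.0, 0.19, -0.34, -0.05, 0.019, -0.146, 0.043]
[1.0, 0.17, -0.35, -0.07, 0.019, -0.146, 0.043]
[1.0, 0.14, -0.36, -0.09, 0.019, -0.146, 0.043]
[1.0, 0.11, -0.37, -0.1, 0.019, -0.146, 0.043]
```

Request:
{"fn": "drive_tool", "kwargs": {
  "deltas": [
    [1,0.2,-0.3,0,0.019,-0.146,0.043],
    [1,0.2,-0.3,0,0.019,-0.146,0.043],
    [1,0.2,-0.3,0,0.019,-0.146,0.043],
    [1,0.2,-0.4,-0.1,0.019,-0.146,0.043],
    [1,0.1,-0.4,-0.1,0.019,-0.146,0.043],
    [1,0.1,-0.4,-0.1,0.019,-0.146,0.043],
    [1,0,0,0,0,0,0]
  ]
}}

```text
clock: 26.12
tcp_pos: [0.6979, 0.0351, 0.309]
eef_rot: [-1.566, -0.002, 0.598]
contact_force: [0.1, 0.4, -2.1]
gripper_width: 0.0191
```

Run:
```python
from h import *
print(readout.read_state()["joints"].round(3))
```

```text
[-0.664  0.663  0.918  1.641 -0.577  1.131  1.006]
```

Run:
```python
from h import *
a=plan(np.array([.69,.035,.29]),R.from_euler('xyz',[-2.07,-.1,0]),6,1.)
```

```text
from [0.6979 0.0351 0.309 ] [-1.566 -0.002  0.598] dist 0.0206 ang 0.803 rotvec [-0.519  0.61   0.055]
[1.0, -0.11, 0.32, 0.07, -0.086, 0.102, 0.009]
[1.0, -0.12, 0.31, 0.09, -0.086, 0.102, 0.009]
[1.0, -0.12, 0.3, 0.1, -0.086, 0.102, 0.009]
[1.0, -0.13, 0.3, 0.11, -0.086, 0.102, 0.009]
[1.0, -0.14, 0.29, 0.13, -0.086, 0.102, 0.009]
[1.0, -0.15, 0.28, 0.13, -0.086, 0.102, 0.009]
```

Request:
{"fn": "drive_tool", "kwargs": {
  "deltas": [
    [1,-0.1,0.3,0.1,-0.086,0.102,0.009],
    [1,-0.1,0.3,0.1,-0.086,0.102,0.009],
    [1,-0.1,0.3,0.1,-0.086,0.102,0.009],
    [1,-0.1,0.3,0.1,-0.086,0.102,0.009],
    [1,-0.1,0.3,0.1,-0.086,0.102,0.009],
    [1,-0.1,0.3,0.1,-0.086,0.102,0.009],
    [1,0,0,0,0,0,0]
  ]
}}

```text
clock: 27.0
tcp_pos: [0.6905, 0.0384, 0.2872]
eef_rot: [-2.067, -0.096, 0.003]
contact_force: [-0.9, -0.5, -2.1]
gripper_width: 0.0193
```

Run:
```python
from h import *
print(readout.read_state()["joints"].round(3))
P,_=press(1,.10);print(P)
a=plan(P+[0.01,0,.01],R.from_euler('xyz',[-2.1,-.61,-.2]),8,1.)
```

```text
[-1.01   0.94   1.303  1.726 -0.495  0.972  0.301]
[0.66849652 0.03802862 0.2441217 ]
from [0.6905 0.0384 0.2872] [-2.067 -0.096  0.003] dist 0.0352 ang 0.557 rotvec [-0.103  0.419 -0.352]
[1.0, -0.19, 0.35, 0.18, -0.013, 0.052, -0.044]
[1.0, -0.21, 0.34, 0.18, -0.013, 0.052, -0.044]
[1.0, -0.24, 0.33, 0.17, -0.013, 0.052, -0.044]
[1.0, -0.26, 0.31, 0.16, -0.013, 0.052, -0.044]
[1.0, -0.28, 0.3, 0.15, -0.013, 0.052, -0.044]
[1.0, -0.3, 0.29, 0.14, -0.013, 0.052, -0.044]
[1.0, -0.32, 0.27, 0.13, -0.013, 0.052, -0.044]
[1.0, -0.34, 0.25, 0.11, -0.013, 0.052, -0.044]
```

Run:
```python
from h import *
a=plan(np.array([.70,.03,.31]),down(1.1),8,1.)
```

```text
from [0.6905 0.0384 0.2872] [-2.067 -0.096  0.003] dist 0.0261 ang 1.219 rotvec [ 0.497 -1.097 -0.188]
[1.0, 0.15, -0.19, -0.22, 0.062, -0.137, -0.024]
[1.0, 0.12, -0.2, -0.23, 0.062, -0.137, -0.024]
[1.0, 0.09, -0.21, -0.23, 0.062, -0.137, -0.024]
[1.0, 0.07, -0.22, -0.23, 0.062, -0.137, -0.024]
[1.0, 0.04, -0.24, -0.22, 0.062, -0.137, -0.024]
[1.0, 0.02, -0.25, -0.21, 0.062, -0.137, -0.024]
[1.0, -0.0, -0.26, -0.19, 0.062, -0.137, -0.024]
[1.0, -0.02, -0.27, -0.18, 0.062, -0.137, -0.024]
```

Request:
{"fn": "drive_tool", "kwargs": {
  "deltas": [
    [1,0.1,-0.2,-0.2,0.062,-0.137,-0.024],
    [1,0.1,-0.2,-0.2,0.062,-0.137,-0.024],
    [1,0.1,-0.2,-0.2,0.062,-0.137,-0.024],
    [1,0.1,-0.2,-0.2,0.062,-0.137,-0.024],
    [1,0,-0.2,-0.2,0.062,-0.137,-0.024],
    [1,0,-0.3,-0.2,0.062,-0.137,-0.024],
    [1,0,-0.3,-0.2,0.062,-0.137,-0.024],
    [1,0,-0.3,-0.2,0.062,-0.137,-0.024]
  ]
}}

```text
clock: 28.0
tcp_pos: [0.6991, 0.0254, 0.3149]
eef_rot: [-1.577, -0.006, 1.099]
contact_force: [0.7, 0.4, -2.2]
gripper_width: 0.0193
```

Request:
{"fn": "drive_tool", "kwargs": {
  "deltas": [
    [1,0,0,0,0,-0.18,0],
    [1,0,0,0,0,-0.18,0],
    [1,0,0,0,0,-0.18,0],
    [1,0,0,0,0,-0.18,0],
    [1,0,0,0,0,-0.18,0],
    [1,0,0,0,0,-0.18,0],
    [1,0,0,0,0,-0.18,0],
    [1,0,0,0,0,-0.18,0]
  ]
}}

```text
clock: 29.0
tcp_pos: [0.6991, 0.0253, 0.3143]
eef_rot: [-1.575, 0.007, 2.541]
contact_force: [0.4, -0.3, -2.9]
gripper_width: 0.0193
```

Run:
```python
from h import *
print(readout.read_state()["joints"].round(3))
```

```text
[-0.335  0.516  0.355  1.626 -0.201  1.027  2.621]
```

Request:
{"fn": "drive_tool", "kwargs": {
  "deltas": [
    [1,0,0,0,0,-0.16,0],
    [1,0,0,0,0,-0.16,0],
    [1,0,0,0,0,-0.16,0],
    [1,0,0,0,0,-0.16,0],
    [1,0,0,0,0,-0.12,0]
  ]
}}

```text
clock: 29.62
tcp_pos: [0.6989, 0.0258, 0.3139]
eef_rot: [-1.567, 0.008, -2.984]
contact_force: [-0.3, -0.8, -4.3]
gripper_width: 0.0191
```

Run:
```python
from h import *
print(readout.read_state()["joints"].round(3))
P,Rm=press(-1,.10)
a=plan(P,R.from_euler('xyz',[-np.pi/2,.611,np.pi-.25]),8,1.)
```

```text
[ 0.042  0.505 -0.218  1.608  0.127  1.035  3.085]
from [0.6989 0.0258 0.3139] [-1.567  0.008 -2.984] dist 0.0771 ang 0.724 rotvec [0.122 0.395 0.594]
[1.0, 0.36, 0.87, -0.21, 0.015, 0.049, 0.074]
[1.0, 0.43, 0.84, -0.21, 0.015, 0.049, 0.074]
[1.0, 0.5, 0.8, -0.2, 0.015, 0.049, 0.074]
[1.0, 0.57, 0.76, -0.18, 0.015, 0.049, 0.074]
[1.0, 0.63, 0.71, -0.16, 0.015, 0.049, 0.074]
[1.0, 0.69, 0.66, -0.14, 0.015, 0.049, 0.074]
[1.0, 0.74, 0.6, -0.12, 0.015, 0.049, 0.074]
[1.0, 0.79, 0.54, -0.09, 0.015, 0.049, 0.074]
```

Request:
{"fn": "drive_tool", "kwargs": {
  "deltas": [
    [1,0.4,0.9,-0.2,0.015,0.049,0.074],
    [1,0.4,0.8,-0.2,0.015,0.049,0.074],
    [1,0.5,0.8,-0.2,0.015,0.049,0.074],
    [1,0.6,0.8,-0.2,0.015,0.049,0.074],
    [1,0.6,0.7,-0.2,0.015,0.049,0.074],
    [1,0.7,0.7,-0.1,0.015,0.049,0.074],
    [1,0.7,0.6,-0.1,0.015,0.049,0.074],
    [1,0.8,0.5,-0.1,0.015,0.049,0.074]
  ]
}}

```text
clock: 30.62
tcp_pos: [0.6712, 0.0339, 0.2488]
eef_rot: [-1.553, 0.574, 2.921]
contact_force: [0.7, -0.6, -2.5]
gripper_width: 0.0189
```

Run:
```python
from h import *
print(readout.read_state()["joints"].round(3))
P,Rm=press(-1,.078)
a=plan(P,R.from_euler('xyz',[-np.pi/2,.611,np.pi-.12]),8,1.)
```

```text
[-0.508  0.431  0.373  2.114  0.734  0.136  2.003]
from [0.6712 0.0339 0.2488] [-1.553  0.574  2.921] dist 0.0276 ang 0.118 rotvec [-0.074 -0.083  0.038]
[1.0, 0.34, 0.04, -0.02, -0.009, -0.01, 0.005]
[1.0, 0.34, 0.03, -0.02, -0.009, -0.01, 0.005]
[1.0, 0.34, 0.03, -0.02, -0.009, -0.01, 0.005]
[1.0, 0.34, 0.03, -0.03, -0.009, -0.01, 0.005]
[1.0, 0.34, 0.03, -0.03, -0.009, -0.01, 0.005]
[1.0, 0.34, 0.03, -0.03, -0.009, -0.01, 0.005]
[1.0, 0.34, 0.03, -0.04, -0.009, -0.01, 0.005]
[1.0, 0.34, 0.03, -0.04, -0.009, -0.01, 0.005]
```

Request:
{"fn": "drive_tool", "kwargs": {
  "deltas": [
    [1,0.4,0,0,0,0,0.005],
    [1,0.4,0,0,0,0,0.005],
    [1,0.4,0,0,-0.005,-0.01,0.005],
    [1,0.4,0,0,-0.01,-0.01,0.005],
    [1,0.4,0,0,-0.01,-0.01,0.005],
    [1,0.4,0,0,-0.01,-0.01,0.005],
    [1,0.3,0,-0.1,-0.01,-0.01,0.005],
    [1,0,0,-0.1,-0.01,-0.01,0.005]
  ]
}}

```text
clock: 31.62
tcp_pos: [0.6522, 0.0412, 0.2341]
eef_rot: [-1.569, 0.612, 2.994]
contact_force: [0.8, 1.1, -2.8]
gripper_width: 0.0191
```

```bash
python3 pr.py -1 .06
```

```text
31.625 [-0.373  0.413  0.191  2.191  1.812  0.138  0.999] F port [ 2.63  1.21 -1.06]
face in port mm [-1.33 -0.56 80.78] normal in port [-0.0018 -0.0357  0.9994]
from [0.6522 0.0412 0.2341] [-1.569  0.612  2.994] dist 0.0208 ang 0.045 rotvec [-0.027 -0.036 -0.001]
[1.0, 2.06, 0.13, 0.22, -0.027, -0.036, -0.001]
```

Request:
{"fn": "drive_tool", "kwargs": {
  "deltas": [
    [1,0.4,0,0.1,-0.006,-0.009,0],
    [1,0.6,0,0.1,-0.007,-0.009,0],
    [1,0.6,0.1,0,-0.007,-0.009,0],
    [1,0.2,0,0,-0.007,-0.009,0],
    [1,0,0,0,0,0.1,0],
    [1,0,0,0,0,0.18,0],
    [1,0,0,0,0,0.18,0],
    [1,0,0,0,0,0.18,0]
  ]
}}

```text
clock: 32.62
tcp_pos: [0.6384, 0.0411, 0.223]
eef_rot: [-1.97, 0.478, 2.293]
contact_force: [-0.6, -0.1, -3.1]
gripper_width: 0.0189
```

Run:
```python
from h import *
print(readout.read_state()["joints"].round(3))
P,Rm=press(1,.06)
plan(P,Rm,8,1.)
```

```text
[-0.086  0.414 -0.169  2.22   1.872  0.266  0.367]
from [0.6384 0.0411 0.223 ] [-1.97   0.478  2.293] dist 0.0031 ang 2.496 rotvec [ 3.000e-03  2.496e+00 -1.000e-03]
[1.0, 0.03, 0.0, 0.02, 0.0, 0.312, -0.0]
[1.0, 0.02, 0.0, 0.03, 0.0, 0.312, -0.0]
[1.0, 0.01, 0.0, 0.04, 0.0, 0.312, -0.0]
[1.0, 0.0, 0.0, 0.04, 0.0, 0.312, -0.0]
[1.0, -0.01, 0.0, 0.04, 0.0, 0.312, -0.0]
[1.0, -0.02, 0.0, 0.03, 0.0, 0.312, -0.0]
[1.0, -0.03, 0.0, 0.02, 0.0, 0.312, -0.0]
[1.0, -0.04, 0.0, 0.01, 0.0, 0.312, -0.0]
```

Request:
{"fn": "drive_tool", "kwargs": {
  "deltas": [
    [1,0,0,0,0,0.178,0],
    [1,0,0,0,0,0.178,0],
    [1,0,0,0,0,0.178,0],
    [1,0,0,0,0,0.178,0],
    [1,0,0,0,0,0.178,0],
    [1,0,0,0,0,0.178,0],
    [1,0,0,0,0,0.178,0]
  ]
}}

```text
clock: 33.5
tcp_pos: [0.6384, 0.0407, 0.223]
eef_rot: [-2.16, -0.181, 1.2]
contact_force: [-0.3, 0.2, -2.7]
gripper_width: 0.019
```

Request:
{"fn": "drive_tool", "kwargs": {
  "deltas": [
    [1,0,0,0,0,0.178,0],
    [1,0,0,0,0,0.178,0],
    [1,0,0,0,0,0.178,0],
    [1,0,0,0,0,0.178,0],
    [1,0,0,0,0,0.178,0],
    [1,0,0,0,0,0.178,0],
    [1,0,0,0,0,0.178,0],
    [1,0,0,0,0,0,0]
  ]
}}

```text
clock: 34.5
tcp_pos: [0.6384, 0.0406, 0.2227]
eef_rot: [-1.581, -0.612, -0.09]
contact_force: [-0.4, -1.0, -3.0]
gripper_width: 0.019
```

```bash
python3 pr.py 1 .03
```

```text
34.5 [ 0.279  0.479 -0.65   2.205  1.737  0.479 -1.924] F port [ 2.26 -0.99 -1.97]
face in port mm [ 0.19 -0.96 63.13] normal in port [-0.0016  0.0112  0.9999]
from [0.6384 0.0406 0.2227] [-1.581 -0.612 -0.09 ] dist 0.033 ang 0.012 rotvec [0.002 0.011 0.002]
[1.0, -3.3, -0.02, 0.1, 0.002, 0.011, 0.002]
```

Request:
{"fn": "drive_tool", "kwargs": {
  "deltas": [
    [1,-0.6,0,0.1,0.001,0.004,0.001],
    [1,-0.9,0,0,0.001,0.004,0.001],
    [1,-0.9,0,0,0,0.003,0],
    [1,-0.8,0,0,0,0,0],
    [1,-0.6,0,0,0,0,0],
    [1,-0.4,0,0,0,0,0],
    [1,0,0,0,0,0,0],
    [1,0,0,0,0,0,0]
  ]
}}

```text
clock: 35.5
tcp_pos: [0.6044, 0.046, 0.1987]
eef_rot: [-1.57, -0.611, -0.104]
contact_force: [-0.1, 0.4, -2.3]
gripper_width: 0.0192
```

```bash
python3 pr.py 1 .017
python3 - <<'E'
from h import *
I={n:viewer.read_camera(n) for n in("scene","top")}
v=np.hstack([cv2.resize(I["scene"][150:250,220:320],(400,400),interpolation=cv2.INTER_CUBIC),cv2.resize(I["top"][90:190,195:295],(400,400),interpolation=cv2.INTER_CUBIC)])
cv2.imwrite("pics/g3.png",v[:,:,::-1])
s=readout.read_state(); t=np.array(s["tcp_pos"]); Rt=R.from_euler('xyz',s["eef_rot"])
print((proj("scene",t+Rt.apply([.012,.093,0]))-[220,150])*4)
E
```

```text
35.5 [ 0.291  0.506 -0.699  2.288  1.884  0.542 -2.114] F port [ 1.84  0.39 -1.42]
face in port mm [ 0.11  1.38 21.08] normal in port [-4.e-04 -4.e-04  1.e+00]
from [0.6044 0.046  0.1987] [-1.57  -0.611 -0.104] dist 0.0043 ang 0.001 rotvec [-0.001 -0.     0.   ]
[1.0, -0.4, -0.01, -0.13, -0.001, -0.0, 0.0]
[[241.33959031 274.54425997]]
```

View pics/g3.png

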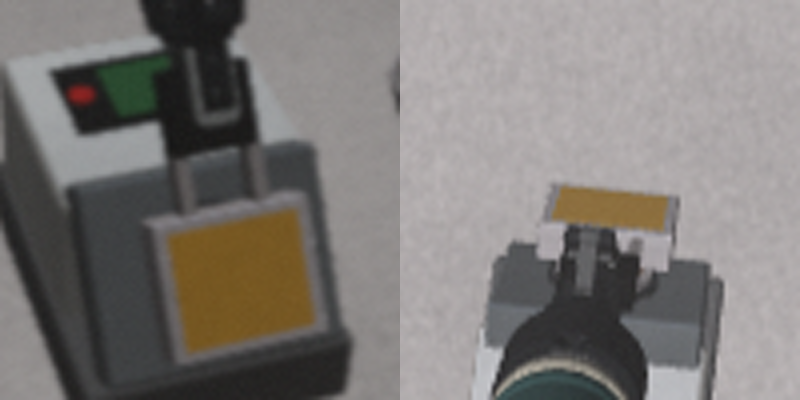

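Yellow now faces outward. The face centre is seen at about (238,276) against (241,275) predicted, so the green face is centred on the ring.

Request:
{"fn": "drive_tool", "kwargs": {
  "deltas": [
    [1,-0.2,0,-0.1,0,0,0],
    [1,-0.2,0,0,0,0,0],
    [1,-0.2,0,0,0,0,0],
    [1,-0.2,0,0,0,0,0],
    [1,-0.2,0,0,0,0,0],
    [1,0,0,0,0,0,0]
  ]
}}

```text
clock: 36.35
tcp_pos: [0.5965, 0.0459, 0.1934]
eef_rot: [-1.57, -0.613, -0.104]
contact_force: [2.8, -0.5, 2.2]
gripper_width: 0.0189
```

```bash
python3 pr.py 1 .009
```

```text
36.35 [ 0.295  0.513 -0.712  2.308  1.917  0.561 -2.153] F port [-0.15 -0.21  3.55]
face in port mm [ 0.04  0.45 11.75] normal in port [-1.7e-03 -1.0e-04  1.0e+00]
from [0.5965 0.0459 0.1934] [-1.57  -0.613 -0.104] dist 0.0026 ang 0.002 rotvec [-0.    -0.     0.002]
[1.0, -0.26, -0.0, -0.04, -0.0, -0.0, 0.002]
```

Request:
{"fn": "drive_tool", "kwargs": {
  "deltas": [
    [1,-0.1,0,0,0,0,0],
    [1,-0.1,0,0,0,0,0],
    [1,0,0,0,0,0,0]
  ]
}}

```text
clock: 36.72
tcp_pos: [0.5952, 0.0461, 0.1925]
eef_rot: [-1.571, -0.613, -0.104]
contact_force: [4.2, -0.1, 4.6]
gripper_width: 0.0194
```

Request:
{"fn": "drive_tool", "kwargs": {
  "deltas": [
    [1,-0.1,0,0,0,0,0],
    [1,0,0,0,0,0,0]
  ]
}}

```text
clock: 36.98
tcp_pos: [0.595, 0.0462, 0.1924]
eef_rot: [-1.571, -0.615, -0.104]
contact_force: [5.1, -0.7, 6.5]
gripper_width: 0.0187
```

```bash
python3 pr.py 1 .009
```

```text
36.975 [ 0.296  0.516 -0.715  2.313  1.927  0.568 -2.164] F port [-2.35 -0.14  7.93]
face in port mm [-0.    0.49 10.1 ] normal in port [-3.8e-03 -2.0e-04  1.0e+00]
from [0.595  0.0462 0.1924] [-1.571 -0.615 -0.104] dist 0.0009 ang 0.004 rotvec [ 0.    -0.     0.004]
[1.0, -0.07, 0.0, -0.05, 0.0, -0.0, 0.004]
```

Request:
{"fn": "drive_tool", "kwargs": {
  "deltas": [
    [1,-0.05,0,0,0,0,0],
    [1,0,0,0,0,0,0],
    [1,0,0,0,0,0,0],
    [1,0,0,0,0,0,0],
    [1,0,0,0,0,0,0],
    [1,0,0,0,0,0,0],
    [1,0,0,0,0,0,0],
    [1,0,0,0,0,0,0]
  ]
}}

```text
clock: 37.98
tcp_pos: [0.5949, 0.0462, 0.1924]
eef_rot: [-1.571, -0.615, -0.104]
contact_force: [4.7, -0.2, 5.0]
gripper_width: 0.0194
```

Request:
{"fn": "drive_tool", "kwargs": {
  "deltas": [
    [1,0,0,0,0,0,0],
    [1,0,0,0,0,0,0]
  ]
}}

```text
clock: 38.22
tcp_pos: [0.5949, 0.0462, 0.1923]
eef_rot: [-1.571, -0.615, -0.104]
contact_force: [4.9, -0.2, 4.8]
gripper_width: 0.0187
```

```bash
python3 pr.py 1 .06
python3 - <<'E'
from h import *
P,Rm=press(1,.075)
a=plan(P,Rm,6,1.)
b=plan(np.array([.64,.06,.32]),down(0.),6,1.,start=a)
E
```

```text
38.225 [ 0.296  0.516 -0.716  2.313  1.928  0.569 -2.166] F port [-1.11  0.28  6.77]
face in port mm [ 0.    0.47 10.07] normal in port [-4.5e-03 -3.0e-04  1.0e+00]
from [0.5949 0.0462 0.1923] [-1.571 -0.615 -0.104] dist 0.0504 ang 0.005 rotvec [ 0.    -0.     0.004]
[1.0, 5.03, 0.03, -0.05, 0.0, -0.0, 0.004]
from [0.5949 0.0462 0.1923] [-1.571 -0.615 -0.104] dist 0.0654 ang 0.005 rotvec [ 0.    -0.     0.004]
[1.0, 1.09, 0.01, -0.01, 0.0, -0.0, 0.001]
[1.0, 1.09, 0.0, -0.01, 0.0, -0.0, 0.001]
[1.0, 1.09, 0.0, -0.01, 0.0, -0.0, 0.001]
[1.0, 1.09, 0.0, -0.01, 0.0, -0.0, 0.001]
[1.0, 1.09, 0.0, -0.01, 0.0, -0.0, 0.001]
[1.0, 1.09, 0.0, -0.01, 0.0, -0.0, 0.001]
from [0.6481 0.0401 0.2298] [-1.571 -0.611 -0.104] dist 0.0927 ang 0.619 rotvec [ 0.032 -0.1    0.61 ]
[1.0, 0.72, -1.33, 0.32, 0.005, -0.017, 0.102]
[1.0, 0.59, -1.39, 0.31, 0.005, -0.017, 0.102]
[1.0, 0.45, -1.45, 0.31, 0.005, -0.017, 0.102]
[1.0, 0.31, -1.48, 0.31, 0.005, -0.017, 0.102]
[1.0, 0.16, -1.5, 0.32, 0.005, -0.017, 0.102]
[1.0, 0.01, -1.51, 0.32, 0.005, -0.017, 0.102]
```

Request:
{"fn": "drive_tool", "kwargs": {
  "deltas": [
    [1,0.8,0,0,0,0,0],
    [1,1.2,0,0,0,0,0],
    [1,1.4,0,0,0,0,0],
    [1,1.4,0,0,0,0,0],
    [1,1.4,0,0,0,0,0],
    [1,1.2,-0.5,0,0,0,0],
    [1,0.8,-1.0,0,0,0,0],
    [1,0.5,-1.5,0,0,0,0]
  ]
}}

```text
clock: 39.22
tcp_pos: [0.6429, 0.0409, 0.2617]
eef_rot: [-1.567, -0.602, -0.105]
contact_force: [0.4, -0.0, -2.5]
gripper_width: 0.0187
```

Run:
```python
from h import *
print(readout.read_state()["joints"].round(3))
plan(np.array([.65,.06,.33]),down(0.),8,1.)
```

```text
[ 0.276  0.408 -0.624  2.159  1.485  0.423 -1.687]
from [0.6429 0.0409 0.2617] [-1.567 -0.602 -0.105] dist 0.0713 ang 0.61 rotvec [ 0.028 -0.101  0.601]
[1.0, 0.54, -0.67, 0.25, 0.004, -0.013, 0.075]
[1.0, 0.49, -0.71, 0.25, 0.004, -0.013, 0.075]
[1.0, 0.44, -0.74, 0.24, 0.004, -0.013, 0.075]
[1.0, 0.38, -0.77, 0.24, 0.004, -0.013, 0.075]
[1.0, 0.33, -0.79, 0.24, 0.004, -0.013, 0.075]
[1.0, 0.27, -0.82, 0.24, 0.004, -0.013, 0.075]
[1.0, 0.21, -0.83, 0.24, 0.004, -0.013, 0.075]
[1.0, 0.15, -0.85, 0.24, 0.004, -0.013, 0.075]
```

Request:
{"fn": "drive_tool", "kwargs": {
  "deltas": [
    [1,0.5,-0.8,0.2,0.004,-0.013,0.06],
    [1,0.5,-0.8,0.2,0.004,-0.013,0.07],
    [1,0.4,-0.8,0.2,0.004,-0.013,0.077],
    [1,0.4,-0.8,0.2,0.004,-0.013,0.08],
    [1,0.3,-0.8,0.2,0.004,-0.013,0.08],
    [1,0.3,-0.8,0.2,0.004,-0.013,0.08],
    [1,0.2,-0.8,0.2,0.004,-0.013,0.08],
    [1,0.2,-0.8,0.2,0.004,-0.013,0.08]
  ]
}}

```text
clock: 40.22
tcp_pos: [0.6482, 0.0574, 0.3321]
eef_rot: [-1.57, 0.004, 0.005]
contact_force: [0.2, 0.0, -3.0]
gripper_width: 0.019
```

Run:
```python
from h import *
print(readout.read_state()["joints"].round(3))
plan(np.array([.49,.295,.30]),down(0.),8,1.)
```

```text
[ 0.456  0.57  -0.937  1.673  0.492  1.158 -0.606]
from [0.6482 0.0574 0.3321] [-1.57   0.004  0.005] dist 0.2873 ang 0.006 rotvec [-0.001  0.005 -0.004]
[1.0, -1.96, 0.41, 2.98, -0.0, 0.001, -0.0]
[1.0, -1.96, 0.41, 2.98, -0.0, 0.001, -0.0]
[1.0, -1.97, 0.41, 2.98, -0.0, 0.001, -0.0]
[1.0, -1.97, 0.41, 2.98, -0.0, 0.001, -0.0]
[1.0, -1.97, 0.41, 2.98, -0.0, 0.001, -0.0]
[1.0, -1.97, 0.4, 2.97, -0.0, 0.001, -0.0]
[1.0, -1.97, 0.4, 2.97, -0.0, 0.001, -0.0]
[1.0, -1.98, 0.4, 2.97, -0.0, 0.001, -0.0]
```

Request:
{"fn": "drive_tool", "kwargs": {
  "deltas": [
    [1,-2.0,0,3.0,0,0.001,0],
    [1,-2.1,0,3.0,0,0.001,0],
    [1,-2.1,0,3.0,0,0.001,0],
    [1,-2.1,0.4,3.0,0,0.001,0],
    [1,-2.1,0.4,3.0,0,0.001,0],
    [1,-2.1,0.4,3.0,0,0,0],
    [1,-2.0,0.4,3.0,0,0,0],
    [1,-2.0,0.4,2.8,0,0,0]
  ]
}}

```text
clock: 41.22
tcp_pos: [0.4824, 0.295, 0.3108]
eef_rot: [-1.573, 0.001, -0.001]
contact_force: [-0.4, -0.1, -2.1]
gripper_width: 0.0192
```

Request:
{"fn": "drive_tool", "kwargs": {
  "deltas": [
    [1,0,2,0,0,0,0],
    [1,0,2,0,0,0,0],
    [1,0,2,0,0,0,0],
    [1,0,1,0,0,0,0],
    [1,0,0,0,0,0,0]
  ]
}}

```text
clock: 41.85
tcp_pos: [0.4861, 0.2938, 0.2427]
eef_rot: [-1.574, -0.003, -0.003]
contact_force: [0.5, -0.2, -2.3]
gripper_width: 0.0192
```

Run:
```python
from h import *
s=readout.read_state();print(s["joints"].round(3))
plan(np.array([.49,.295,.193]),down(0.),1,1.)
t=np.array(s["tcp_pos"]); Rt=R.from_euler('xyz',s["eef_rot"])
I={n:viewer.read_camera(n) for n in("scene","top")}
for k,l in(("cell_loop",[0,.030,0]),("yellow_face",[.012,.093,0]),("cell",[0,.128,0])):
    for n in I: print(k,n,[(round(q["conf"],2),np.round(q["at"],1)) for q in viewer.place_of(k,n)[:1]],"pred",proj(n,t+Rt.apply(l)).round(1))
v=np.hstack([cv2.resize(I["scene"][110:220,320:430],(400,400),interpolation=cv2.INTER_CUBIC),cv2.resize(I["top"][110:220,95:205],(400,400),interpolation=cv2.INTER_CUBIC)])
cv2.imwrite("pics/h1.png",v[:,:,::-1])
```

```text
[ 0.021  0.549 -0.909  1.948  0.552  0.914 -1.172]
from [0.4861 0.2938 0.2427] [-1.574 -0.003 -0.003] dist 0.0498 ang 0.005 rotvec [ 0.003 -0.003  0.003]
[1.0, 0.38, 4.97, 0.13, 0.003, -0.003, 0.003]
cell_loop scene [] pred [[346.6 110.8]]
cell_loop top [(0.44, array([359.1, 229. ]))] pred [[129.5 213. ]]
yellow_face scene [(0.82, array([341.8, 137.2]))] pred [[345.2 137.1]]
yellow_face top [] pred [[137.1 210.4]]
cell scene [(0.91, array([338.2, 149.9]))] pred [[340.2 146.8]]
cell top [(0.73, array([148. , 146.4]))] pred [[140.6 216.9]]
```

View pics/h1.png

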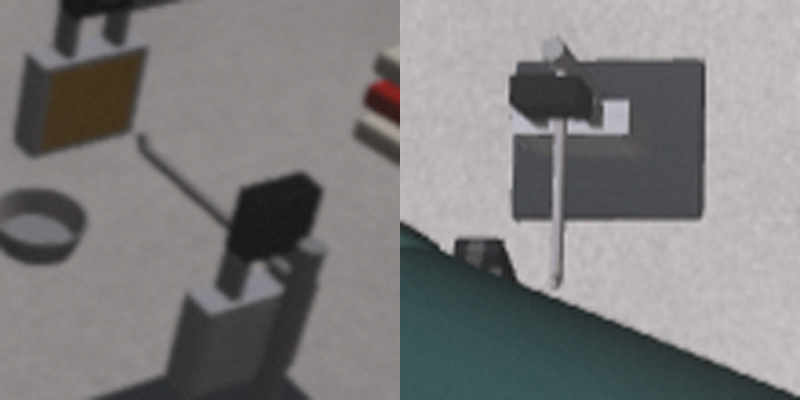

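The cell hangs just short of the rod tip. Its window centre is seen at (346.7,136.7) against (345.2,137.1) predicted, and the tip is at (358.5,148.5). The control cell is undisturbed.

Request:
{"fn": "drive_tool", "kwargs": {
  "deltas": [
    [1,0.2,1.5,0.1,0.003,-0.003,0.003],
    [1,0.2,2.0,0,0,0,0],
    [1,0,1.5,0,0,0,0],
    [1,0,0,0,0,0,0],
    [1,0,0,0,0,0,0]
  ]
}}

```text
clock: 42.88
tcp_pos: [0.4902, 0.2961, 0.1938]
eef_rot: [-1.569, -0.001, 0.002]
contact_force: [-0.0, -0.0, -2.2]
gripper_width: 0.019
```

Run:
```python
from h import *
s=readout.read_state();print(s["joints"].round(3))
plan(np.array([.60,.2948,.193]),down(0.),1,1.)
I={n:viewer.read_camera(n) for n in("scene",)}
t=np.array(s["tcp_pos"]); Rt=R.from_euler('xyz',s["eef_rot"])
for k,l in(("cell_loop",[0,.030,0]),("yellow_face",[.012,.093,0]),("cell",[0,.128,0])):
    for n in I: print(k,n,[(round(q["conf"],2),np.round(q["at"],1)) for q in viewer.place_of(k,n)[:1]],"pred",proj(n,t+Rt.apply(l)).round(1))
m=viewer.trace("cell","scene")[0]["pixels"];y,x=np.nonzero(m);print(x.min(),x.max(),y.min(),y.max())
# yellow window centroid by colour
h=cv2.cvtColor(I["scene"],cv2.COLOR_RGB2HSV);w=cv2.inRange(h,(12,80,40),(30,255,255));w[:, :320]=0;w[:100]=0;w[220:]=0;w[:,390:]=0
print(cv2.minAreaRect(np.argwhere(w>0)[:,::-1].astype(np.float32)),np.argwhere(w>0).mean(0)[::-1])
```

```text
[-0.021  0.611 -0.857  1.979  0.625  0.835 -1.227]
from [0.4902 0.2961 0.1938] [-1.569e+00 -1.000e-03  2.000e-03] dist 0.1098 ang 0.002 rotvec [-0.001  0.002  0.001]
[1.0, 10.98, 0.09, -0.14, -0.001, 0.002, 0.001]
cell_loop scene [(0.81, array([346.1, 129.7]))] pred [[345.1 130. ]]
yellow_face scene [(0.68, array([340.5, 154.4]))] pred [[343.9 154.8]]
cell scene [(0.77, array([336.7, 167.4]))] pred [[339.1 163.7]]
323 358 114 170
((343.4117736816406, 155.14707946777344), (17.947635650634766, 29.83188247680664), 75.96376037597656) [342.91866029 155.09569378]
```

Request:
{"fn": "drive_tool", "kwargs": {
  "deltas": [
    [1,1.0,0,-0.1,0,0,0],
    [1,1.0,0,0,0,0,0],
    [1,1.0,0,0,0,0,0],
    [1,1.0,0,0,0,0,0],
    [1,1.0,0,0,0,0,0],
    [1,0.5,0,0,0,0,0],
    [1,0,0,0,0,0,0]
  ]
}}

```text
clock: 44.0
tcp_pos: [0.5456, 0.2946, 0.1938]
eef_rot: [-1.57, -0.001, 0.001]
contact_force: [0.3, -0.5, -2.9]
gripper_width: 0.0194
```

Request:
{"fn": "drive_tool", "kwargs": {
  "deltas": [
    [1,1.0,0,0,0,0,0],
    [1,1.3,0,0,0,0,0],
    [1,1.3,0,0,0,0,0],
    [1,1.0,0,0,0,0,0],
    [1,0.6,0,0,0,0,0],
    [1,0,0,0,0,0,0],
    [1,0,0,0,0,0,0]
  ]
}}

```text
clock: 44.88
tcp_pos: [0.5967, 0.2949, 0.1939]
eef_rot: [-1.57, -0.001, 0.002]
contact_force: [-0.1, 0.9, -2.4]
gripper_width: 0.0192
```

Run:
```python
from h import *
s=readout.read_state();print(s["joints"].round(3),s["contact_force"])
plan(np.array([.597,.2948,.180]),down(0.),1,1.)
```

```text
[ 0.007  0.714 -0.831  1.769  0.638  0.948 -1.089] [-0.05446883  0.90266848 -2.44405612]
from [0.5967 0.2949 0.1939] [-1.57e+00 -1.00e-03  2.00e-03] dist 0.0139 ang 0.002 rotvec [-0.001  0.002  0.001]
[1.0, 0.03, 1.39, -0.01, -0.001, 0.002, 0.001]
```

No contact during entry. I'm lowering until the rod takes the weight.

Request:
{"fn": "drive_tool", "kwargs": {
  "deltas": [
    [1,0,0.4,0,0,0,0],
    [1,0,0.4,0,0,0,0],
    [1,0,0.3,0,0,0,0],
    [1,0,0,0,0,0,0]
  ]
}}

```text
clock: 45.38
tcp_pos: [0.5972, 0.2948, 0.1828]
eef_rot: [-1.57, -0.001, 0.001]
contact_force: [0.7, 0.7, -3.3]
gripper_width: 0.0189
```

Request:
{"fn": "drive_tool", "kwargs": {
  "deltas": [
    [1,0,0.2,0,0,0,0],
    [1,0,0,0,0,0,0]
  ]
}}

```text
clock: 45.62
tcp_pos: [0.5973, 0.2949, 0.1826]
eef_rot: [-1.571, -0.002, 0.001]
contact_force: [-2.7, -1.2, 5.3]
gripper_width: 0.0186
```

Request:
{"fn": "drive_tool", "kwargs": {
  "deltas": [
    [1,0,0.1,0,0,0,0],
    [1,0,0,0,0,0,0]
  ]
}}

```text
clock: 45.88
tcp_pos: [0.5974, 0.2949, 0.1825]
eef_rot: [-1.571, -0.003, 0.001]
contact_force: [-3.0, -3.7, 10.7]
gripper_width: 0.0189
```

Request:
{"fn": "drive_tool", "kwargs": {
  "deltas": [
    [1,0,-0.2,0,0,0,0],
    [1,0,0,0,0,0,0]
  ]
}}

```text
clock: 46.12
tcp_pos: [0.5975, 0.295, 0.1826]
eef_rot: [-1.569, -0.002, 0.001]
contact_force: [-1.6, -1.6, 4.3]
gripper_width: 0.019
```

Request:
{"fn": "drive_tool", "kwargs": {
  "deltas": [
    [0.4,0,0,0,0,0,0],
    [0.2,0,0,0,0,0,0],
    [0.2,0,0,0,0,0,0],
    [0.2,0,0,0,0,0,0]
  ]
}}

```text
clock: 46.62
tcp_pos: [0.5973, 0.2948, 0.1818]
eef_rot: [-1.57, -0.001, 0.001]
contact_force: [-0.7, -0.0, -0.9]
gripper_width: 0.0345
```

Run:
```python
from h import *
s=readout.read_state();print(s["contact_force"],s["gripper_width"])
I={n:viewer.read_camera(n) for n in("scene","top")}
for k in("cell","yellow_face","control"):
    for n in I: print(k,n,[(round(q["conf"],2),np.round(q["at"],1)) for q in viewer.place_of(k,n)[:2]])
A=np.array([.597,.295,.052])
print(proj("scene",[A,A+[.012,0,.035],[.668,.295,.052]]).round(1))
```

```text
[-0.68202492 -0.01785225 -0.89769309] 0.034504657683493895
cell scene [(0.75, array([361.2, 194.9]))]
cell top []
yellow_face scene [(0.74, array([368. , 184.4]))]
yellow_face top []
control scene [(0.73, array([386.6, 213.5])), (0.46, array([386.2, 236.5]))]
control top []
[[362.6 193.5]
 [368.6 184.9]
 [381.4 212.5]]
```

Request:
{"fn": "drive_tool", "kwargs": {
  "deltas": [
    [0.2,0,-0.5,0,0,0,0],
    [0.2,0,-1,0,0,0,0],
    [0.2,0,-2,0,0,0,0],
    [0.2,0,-3,0,0,0,0],
    [0.2,0,-4,0,0,0,0],
    [0.2,0,-4,0,0,0,0],
    [0.2,-4,-2,-3,0,0,0],
    [0.2,-4,0,-4,0,0,0]
  ]
}}

```text
clock: 48.02
tcp_pos: [0.517, 0.2266, 0.3505]
eef_rot: [-1.566, -0.007, 0.003]
contact_force: [0.7, -0.8, -0.8]
gripper_width: 0.0342
```

Request:
{"fn": "drive_tool", "kwargs": {
  "deltas": [
    [0.2,-4,0,-4,0,0,0],
    [0.2,-3,0,-5,0,0,0],
    [0.2,0,0,-5,0,0,0],
    [0.2,0,0,-5,0,0,0],
    [0.2,0,0,-5,0,0,0],
    [0.2,0,0,-4,0,0,0],
    [0.2,0,0,0,0,0,0],
    [0.2,0,0,0,0,0,0]
  ]
}}

```text
clock: 49.02
tcp_pos: [0.4477, -0.0546, 0.3473]
eef_rot: [-1.57, -0.003, 0.002]
contact_force: [0.2, 0.5, 0.1]
gripper_width: 0.0343
```

Run:
```python
from h import *
s=readout.read_state();print(s["clock"],s["contact_force"],s["joints"].round(2))
I={n:viewer.read_camera(n) for n in("scene","top")}
for k in("cell","control","cell_loop","control_loop","bottle","dish"):
    p={n:viewer.place_of(k,n) for n in I}; q={n:r[0]["at"] for n,r in p.items() if r}
    print(k,{n:np.round(v,1).tolist() for n,v in q.items()},tri(q)[0].round(3) if len(q)==2 else "")
v=np.hstack([cv2.resize(I["scene"][120:260,310:450],(400,400),interpolation=cv2.INTER_CUBIC),cv2.resize(I["top"][110:210,95:195],(400,400),interpolation=cv2.INTER_CUBIC)])
cv2.imwrite("pics/f1.png",v[:,:,::-1])
```

```text
49.025 [0.23948645 0.49193731 0.10728689] [ 0.93  0.24 -1.07  2.06  0.25  0.98 -0.26]
cell {'scene': [363.4, 194.0], 'top': [145.0, 176.4]} [0.596 0.302 0.048]
control {'scene': [381.2, 213.5], 'top': [147.1, 146.4]} [0.672 0.296 0.053]
cell_loop {'scene': [371.9, 158.6], 'top': [135.9, 169.6]} [0.595 0.3   0.149]
control_loop {'scene': [391.5, 177.8], 'top': [139.8, 139.1]} [0.669 0.294 0.151]
bottle {'scene': [121.4, 239.5], 'top': [359.1, 228.2]} [ 0.47  -0.251  0.   ]
dish {'scene': [332.9, 177.5], 'top': [151.1, 235.2]} [ 0.453  0.303 -0.008]
```

View pics/f1.png

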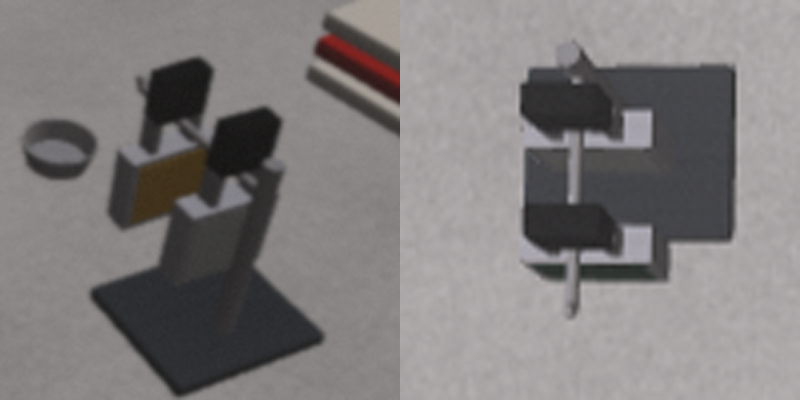

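Both cells hang on the rod. The sample cell, with its bar at about (570,226) in the top crop, is between the control cell (570,105) and the tip (570,310). The robot is well clear, so I'm handing the job in.

```bash
python3 -c "
from rig import robot
print(robot.finish_job())"
```

```text
the job is handed in; nothing more can be done
None
```

The cell was pressed on both faces, yellow first, and now hangs on the hook rod. I handed the job in at about 49 s of the 72 s allowed.

- **Presses:** I pressed each face flat until it stopped moving in and held it for over 1 s. The yellow face took about 8 N and the green about 9 N, against the ring's 5.6 N at its hard stop and the 25 N cracking limit. Centring agreed with the cameras to about 1–2 mm.
- **Hanging:** The cell went over the tip without touching it, and I let go with it resting on the rod. The last look put its loop at x 0.595, z 0.149 m. The control cell is still in place at x 0.669, z 0.151 m, and the tip is at about 0.549 m.
- **Bystanders:** The bottle moved less than 1 cm between my first and last measurements, and the dish about 1 mm. Both are within what the cameras can resolve, and I saw no contact.

**What disagreed or went wrong:**
- **Ring depth:** I felt the ring about 3 mm or more nearer the panel than the cameras gave, and the stop was at 8.9 mm for yellow but 10.1 mm for green. I relied on touch for the depth.
- **Wrist limits:** My first approach for the green face ran wrist joints 5 and 6 to the ends of their ranges. Joint 5 read -1.533 rad (limit -1.53) and joint 6 read 0.078 rad (limit 0.08). I took this as rounding of the stated limits, but could not confirm it. I backed off and came in another way.
- **Setting the cell on the rod:** I pressed down with about 13 N for a moment, then eased off before letting go.

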